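# Label the touch-up bottles and lay them in the drawer

## Task

Label the one or two touch-up paint bottles standing on the desk and put them away: first get ready by pulling the top drawer of the desk unit out to its stop and swinging the labeller's press arm up to its stop. Then, from left to right as you face them from the robot (the labels on the roll are in that order), lay each bottle on its side in the roller cradle with its base up against the guide plate and its cap to the right, swing the arm down until its roller rests on the bottle, swing it up again, and lay the labelled bottle on its side in the drawer. When all the bottles lie in the drawer, push it fully shut, leaving the press arm up and the mug and the paint tin undisturbed.

Things in the scene. Friction and masses are not known exactly. Their poses are not given: they have to be found in the camera images.
- bottleA_mid (a point): half-way up the axis (65 mm above the base) of the bottle that starts leftmost (largest y) in the row; it may be absent. Closed round white plastic bottle, 0.15 to 0.3 kg: body 54 mm in diameter and 90 mm long, short shoulder, grey cap 32 mm in diameter and 30 mm long, 130 mm in all; half full of thick paint: centre of mass 31 mm above the base, does not roll freely. z runs from base to cap. Starts upright.
- bottleA_cap (a point): centre of the top of that bottle's cap, 130 mm from its base
- bottleB_mid (a point): half-way up the axis (65 mm above the base) of the bottle that starts middle in the row; it may be absent. Closed round white plastic bottle, 0.15 to 0.3 kg: body 54 mm in diameter and 90 mm long, short shoulder, grey cap 32 mm in diameter and 30 mm long, 130 mm in all; half full of thick paint: centre of mass 31 mm above the base, does not roll freely. z runs from base to cap. Starts upright.
- bottleB_cap (a point): centre of the top of that bottle's cap, 130 mm from its base
- bottleC_mid (a point): half-way up the axis (65 mm above the base) of the bottle that starts rightmost (smallest y) in the row; it may be absent. Closed round white plastic bottle, 0.15 to 0.3 kg: body 54 mm in diameter and 90 mm long, short shoulder, grey cap 32 mm in diameter and 30 mm long, 130 mm in all; half full of thick paint: centre of mass 31 mm above the base, does not roll freely. z runs from base to cap. Starts upright.
- bottleC_cap (a point): centre of the top of that bottle's cap, 130 mm from its base
- cradle (a point): where a bottle's half-way point lies when it rests in the roller cradle of the bench labeller with its base touching the guide plate; 107 mm above the desk. x points to the back of the labeller, y to its left along the rollers, z up. Two parallel shafts along y, 38 mm apart, carry 20 mm rubber rollers, tops 22 mm below this point, between which a lying bottle nests.
- guide_plate (a point): middle of the inner face of the guide plate, an upright aluminium plate across the left end of the cradle, 65 mm to the left (+y) of the cradle point; 90 mm long in x, its top 18 mm above the cradle point. The right end of the cradle is open. Two narrow V-shaped cheeks across the rollers, 25 and 91 mm to the right of this face, slope up outwards (20 degrees) and lead a bottle onto the rollers; they end 88 mm in front and behind, 3 mm above the cradle point.
- housing_top (a point): centre of the top of the labeller's grey housing, 340 (x) x 180 (y) mm, 62 mm above the desk; the cradle is over its front part, 80 mm in front of this point. The press arm's pivot cheeks stand 35 mm behind this point, 157 mm above the desk, with the label roll behind them, 173 mm above the desk.
- press (a joint): angle of the press arm, rad: 0 (within 0.05) when its rubber presser roller rests on a bottle; -0.2 is the lower stop (no bottle); 1.7 the upper stop, leaning back past upright, where it stays by its own weight. Below about 1.3 it sinks by its own weight, pressing a bottle with about 2 N. Under 3 N is needed at the grip to raise it.
- press_hinge (a point): point on the hinge axis of the press arm, 115 mm behind and 39 mm above the cradle point
- press_grip (a point): on the axis of the lever grip at the free end of the press arm: a round black bar 12 mm in diameter, parallel to the hinge (cradle y), sticking out to the right of the arm, free for 30 mm to the right and 50 mm to the left of this point. 191 mm from the hinge axis; with the arm level, 190 mm in front of and 20 mm above the hinge. The bar can turn between the fingers.
- drawer (a joint): how far the top drawer of the white desk drawer unit (250 x 250 x 180 mm high) is pulled out, m: 0 shut, 0.17 at its stop. It slides horizontally with about 2 N of friction and stays where it is left; bottles lying in it pass under the unit's top with 9 mm to spare.
- drawer_pull (a point): centre of the drawer's pull, a horizontal steel bar 10 mm in diameter and 100 mm long, parallel to the drawer front, 42 mm clear in front of it (bar axis) and 42 mm below the top of the unit (138 mm above the desk). x of this frame points into the unit: pulling moves along -x.
- drawer_in (a point): centre of the drawer's inner floor, 99 mm above the desk, moving with the drawer; x points to its back, y to its left, z up. Inside 184 mm (x) by 214 mm, walls 44 mm and front 69 mm above the floor. With the drawer out it lies 77 mm in front of the unit's body. Low ribs (10 mm high, along x) make two bays in which a lying bottle does not roll.
- drawer_bay_left (a point): floor centre of the drawer's left bay (46 mm to +y of the drawer's middle): a bottle lies here along x on two ribs, its axis 33 mm above this point
- drawer_bay_right (a point): floor centre of the drawer's right bay (46 mm to -y of the drawer's middle): a bottle lies here along x on two ribs, its axis 33 mm above this point
- mug: white mug, 80 mm wide, 95 mm high, standing behind the bottles; leave alone (origin under its centre)
- paint_tin: paint tin, 104 mm wide, 120 mm high, standing at the left; leave alone (origin under its centre)

How it is judged:
On the way, in this order (a step that is already met when the one before it is completed fails the run):
1. the drawer is out at its stop and the press arm is up at its stop (value of joint drawer above 0.155 m and value of joint press above 1.5 rad), for 0.2 s.
2. the left bottle (if present) lies in the roller cradle, base to the guide plate and cap to the right, with the press roller resting on it (x of bottleA_mid in the frame of cradle between -0.008 and 0.008 m and y of bottleA_mid in the frame of cradle between -0.016 and 0.008 m and z of bottleA_mid in the frame of cradle between -0.008 and 0.008 m and y of bottleA_cap in the frame of cradle below -0.04 m and contact force between bottleA and press above 1 N and angle between bottleA_mid's own z axis and vertical between 1.42 and 1.72 rad), for 0.3 s.
3. the middle bottle (if present) lies in the roller cradle, base to the guide plate and cap to the right, with the press roller resting on it (x of bottleB_mid in the frame of cradle between -0.008 and 0.008 m and y of bottleB_mid in the frame of cradle between -0.016 and 0.008 m and z of bottleB_mid in the frame of cradle between -0.008 and 0.008 m and y of bottleB_cap in the frame of cradle below -0.04 m and contact force between bottleB and press above 1 N and angle between bottleB_mid's own z axis and vertical between 1.42 and 1.72 rad), for 0.3 s.
4. the right bottle (if present) lies in the roller cradle, base to the guide plate and cap to the right, with the press roller resting on it (x of bottleC_mid in the frame of cradle between -0.008 and 0.008 m and y of bottleC_mid in the frame of cradle between -0.016 and 0.008 m and z of bottleC_mid in the frame of cradle between -0.008 and 0.008 m and y of bottleC_cap in the frame of cradle below -0.04 m and contact force between bottleC and press above 1 N and angle between bottleC_mid's own z axis and vertical between 1.42 and 1.72 rad), for 0.3 s.
At the end, for the whole second after the job is handed in: Every bottle that was on the desk has been pressed in the cradle, left to right (base within 16 mm of the guide plate), and lies on its side (within 11 degrees) inside the drawer, at rest; the drawer is shut to within 10 mm and the press arm is up, at 1.5 rad or more (value of joint press above 1.5 rad and value of joint drawer below 0.01 m and x of bottleA_mid in the frame of drawer_in between -0.06 and 0.06 m and y of bottleA_mid in the frame of drawer_in between -0.105 and 0.105 m and z of bottleA_mid in the frame of drawer_in between 0.015 and 0.05 m and angle between bottleA_mid's own z axis and vertical between 1.37 and 1.77 rad and linear speed of each of bottleA, bottleB, bottleC below 0.03 m/s and x of bottleB_mid in the frame of drawer_in between -0.06 and 0.06 m and y of bottleB_mid in the frame of drawer_in between -0.105 and 0.105 m and z of bottleB_mid in the frame of drawer_in between 0.015 and 0.05 m and angle between bottleB_mid's own z axis and vertical between 1.37 and 1.77 rad and x of bottleC_mid in the frame of drawer_in between -0.06 and 0.06 m and y of bottleC_mid in the frame of drawer_in between -0.105 and 0.105 m and z of bottleC_mid in the frame of drawer_in between 0.015 and 0.05 m and angle between bottleC_mid's own z axis and vertical between 1.37 and 1.77 rad); the robot touches nothing.
It fails at once if the mug is pushed more than 3 cm (distance of mug from where it was at the start of the episode above 0.03 m).
It fails at once if the paint tin is pushed more than 3 cm (distance of paint_tin from where it was at the start of the episode above 0.03 m).
Of bottleA, bottleB, bottleC only 1 to 2 are there at a start; the rules pass over those that are not, and their reading is None.
At some moment in a run one of bottleA, bottleB, bottleC may be knocked a few centimetres aside while the robot is not near it.
It also fails if it takes over 210 s, if anything falls off the work surface, if the arm or the gripper's body presses on something with over 40 N, if the wrist force passes 120 N, or if a joint passes its speed limit or range.

## Robot

A 6-joint arm with a two-finger parallel gripper is mounted at the origin on the work surface. World frame = base frame: x ahead of the robot, y to its left, z up, the work surface at z = 0. Lengths are in m, angles in rad, forces in N, time in s.
With the tool pointing down it reaches from about 0.275 to 0.75 m from the base axis. Payload 10.2 kg.
Tool frame: the origin (TCP) lies midway between the tips of the shut fingers; the grasp point (between the pads) lies 19 mm behind it; z points along the fingers, y is the line along which they close (so a half turn about z gives the same grasp; the last joint's range is limited). The gripper opens to 88 mm and grips with 3 to 60 N. Pads are 18 mm wide; open, the fingers measure 123 mm over their backs; the gripper's body (75 mm by 187 mm) begins 45 mm behind the grasp point.
Start: joints at [-1.493, 0.313, 1.498, -0, 1.331, -0.223], TCP at [0.156, -0.501, 0.239] pointing down, gripper open.
Joint ranges: [-2.94, 2.94], [-0.97, 2.17], [0.19, 2.56], [-1.23, 4.37], [0.02, 3.11], [-2.88, 2.88]. Speed limits (rad/s): [2.39, 2.39, 3.01, 3.14, 3.14, 3.14].

## Interface

Orientations are given as a rotation vector (axis times angle).
In Python, from workcell import env gives the robot as it stands.
- The arm moves only by the tool servo_tool, never from a script. Its argument "targets" is a list of rows, each an object of numbers: "fingers": the closure in counts, from 0 (fully open) to 255 (shut); "dx", "dy", "dz": the shift along the tool's x, y, z in cm; "yaw": the turn about the tool's z in rad. A call has 1 to 5 rows; each row shifts and turns the commanded pose from where the row before left it, along the tool's axes as they then stand; what a row does not reach is not made up. A row lasts 1/12 s, in which the tool goes at most 41.7 mm and 7.16 degrees, less where a joint would pass 70% of its speed; a pose out of reach is approached as far as the arm can. A call is refused whole if a number of a shift passes 4.17 or a number of a turn 0.125, either way. A call with a gripper value outside its range is refused whole. The fingers move at their own pace and stop on an object; "squeeze" is the grip in N (left out, the last holds). Time passes only in rows, so rows that do not move let the fingers close. It gives the time, the measured TCP pose, the force, the opening and the grip force at its end, in the units of the state.
- env.observe(): the state, without advancing time (a new reading comes with each control period).
- env.grab_frame(name): name is "scene" or "top" or "wrist"; returns a dict with "color" (400x640x3 uint8, red, green, blue), "camera_matrix" (3x3 intrinsics, pixels), "R" (3x3) and "t" (3): a world point X has camera coordinates R X + t. Camera axes: x right, y down, z forward; pixel columns grow to the right and rows downward; lengths in m; the calibration is good to about 2 mm. A picture is of the moment at which its call begins. There is no depth.
- env.job_done(): hands the job in; it is judged then, once.
Trained networks look in a picture, given as the dict that the camera call returned (one of the last four; its "shot" number tells which), for a name from the list of things; names that differ only in an ending like _2 or _b are one class to them, and where a whole thing is asked for, a point or a joint stands for the part that bears it (a point fixed in the world has none). Each returns a list of dicts, best first, with "p" (0 to 1); they miss things now and then, are a little off and sometimes report something else, mostly with a low value. They report only what shows in the picture. A call takes as long as a camera call.
- env.search_frame(picture, label): "location" ([column, row] in pixels, amid what is visible of it).
The state is a dict: "clock": time; "q": joint angles; "qd": joint speeds; "effort": joint torques, N m; "ee_pos": TCP position; "orientation": TCP orientation; "contact_force": force on the tool from outside, world axes, zero at the start; "ft_torque": the same for the moment, N m; "opening": opening from 0.0 (shut) to 1.0 (fully open); "finger_force": force on a finger pad.
Only numpy, scipy, OpenCV 4.12 (cv2) and the standard library are available. Lean on these libraries where they do the work, as an engineer would, in place of code of your own. Each camera call takes 0.05 s, during which the arm holds its last target. There are 200 camera calls.

## Working session

There is one attempt and no reset: what is moved stays moved. The work goes in short steps, Python scripts to look and compute and a tool call to move; the robot and the scene stay as the last step left them, time stands still between calls to the robot, and variables do not carry over. Pictures are saved under pics/ and viewed, at most 14 in all, crops included, and the job is handed in when it is done.

Besides the shell and the picture viewer there is one more tool, called after "Call:" as name(argument=value, ...) on one line, values as JSON. servo_tool: Moves the arm, as the interface text tells. Its arguments: {"type":"object","properties":{"targets":{"type":"array"},"squeeze":{"type":"number"}},"required":["targets"]}

```bash
ls; mkdir -p pics
cat > h.py <<'E'
import numpy as np,cv2
from scipy.spatial.transform import Rotation as Ro
from workcell import env
def ray(f,uv):
    K=np.array(f['camera_matrix']);R=np.array(f['R']);t=np.array(f['t'])
    return -R.T@t, R.T@np.linalg.inv(K)@np.array([uv[0],uv[1],1.])
def atz(f,uv,z):
    c,d=ray(f,uv);return c+d*(z-c[2])/d[2]
def px(f,X):
    p=np.array(f['camera_matrix'])@(np.array(f['R'])@np.array(X)+np.array(f['t']));return p[:2]/p[2]
def tri(obs):
    A=np.zeros((3,3));b=np.zeros(3)
    for f,uv in obs:
        c,d=ray(f,uv);d=d/np.linalg.norm(d);P=np.eye(3)-np.outer(d,d);A+=P;b+=P@c
    X=np.linalg.solve(A,b);return X,[np.round(px(f,X)-uv,1) for f,uv in obs]
def save(f,n): cv2.imwrite('pics/%s.png'%n,np.array(f['color'])[:,:,::-1])
def state():
    s=env.observe();R=Ro.from_rotvec(s['orientation']).as_matrix()
    print('t%.1f'%s['clock'],'tcp',np.round(s['ee_pos'],4),'x',np.round(R[:,0],3),'y',np.round(R[:,1],3),'F',np.round(s['contact_force'],1),'op',round(s['opening'],3),'q6',np.round(s['q'],2))
    return s,R
E
python3 - <<'E'
from h import *
state()
fs={n:env.grab_frame(n) for n in('scene','top')}
for n,f in fs.items(): save(f,n+'0')
for l in['bottleA_mid','bottleA_cap','cradle','guide_plate','housing_top','press_hinge','press_grip','drawer_pull','drawer_in','drawer_bay_left','mug','paint_tin']:
    r={}
    for n,f in fs.items():
        o=env.search_frame(f,l);r[n]=o
        print(l,n,[(np.round(a['location']).tolist(),round(a['p'],2)) for a in o[:4]])
    try: print('   ',tri([(f,r[n][0]['location']) for n,f in fs.items()]))
    except Exception as e: pass
E
```

```text
pics
t0.0 tcp [ 0.1555 -0.5012  0.2382] x [0.955 0.296 0.   ] y [ 0.296 -0.955 -0.001] F [-0.5  0.1  0.3] op 0.998 q6 [-1.49  0.31  1.5  -0.    1.33 -0.22]
bottleA_mid scene [([355.0, 163.0], 0.57)]
bottleA_mid top [([208.0, 239.0], 0.68), ([430.0, 199.0], 0.34)]
    (array([0.48514665, 0.40076419, 0.04416359]), [array([-0.4,  0.1]), array([-0.3, -0.5])])
bottleA_cap scene [([355.0, 161.0], 0.67)]
bottleA_cap top [([206.0, 242.0], 0.86), ([428.0, 200.0], 0.32)]
    (array([0.47796767, 0.40565999, 0.04865672]), [array([-1.3,  0.2]), array([-0.9, -1.4])])
cradle scene [([342.0, 212.0], 0.79)]
cradle top [([316.0, 203.0], 0.89), ([432.0, 200.0], 0.39)]
    (array([0.61206546, 0.06052156, 0.057353  ]), [array([-2.6,  0.4]), array([-1.4, -2.2])])
guide_plate scene [([339.0, 214.0], 0.95)]
guide_plate top []
housing_top scene [([339.0, 209.0], 0.87)]
housing_top top [([316.0, 203.0], 0.92)]
    (array([0.60540059, 0.05769145, 0.06886793]), [array([-1.2,  0.2]), array([-0.7, -1. ])])
press_hinge scene [([317.0, 180.0], 0.93)]
press_hinge top [([312.0, 225.0], 0.78), ([428.0, 202.0], 0.37)]

[... 475 characters left out ...]
, 245.0], 0.9), ([404.0, 191.0], 0.19)]
drawer_in top [([427.0, 204.0], 0.96)]
    (array([ 0.6038964 , -0.2662208 ,  0.15538512]), [array([-4.6,  0.3]), array([-2.5, -2.9])])
drawer_bay_left scene [([270.0, 245.0], 0.57)]
drawer_bay_left top [([426.0, 204.0], 0.83)]
    (array([ 0.59857772, -0.26780492,  0.15374445]), [array([-2.1,  0.2]), array([-1.2, -1.3])])
mug scene [([403.0, 190.0], 0.63)]
mug top [([247.0, 164.0], 0.95)]
    (array([0.73155231, 0.28402517, 0.05951987]), [array([-1. ,  0.2]), array([-0.5, -1. ])])
paint_tin scene [([412.0, 166.0], 0.56)]
paint_tin top [([199.0, 170.0], 0.89)]
    (array([0.7047033 , 0.43445526, 0.07500171]), [array([-1.1,  0.3]), array([-0.6, -1.2])])
```

```bash
true
```

```text
(no output)
```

View pics/scene0.png

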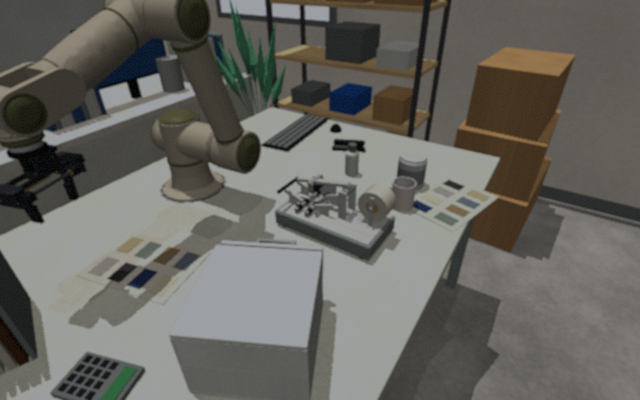

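View pics/top0.png

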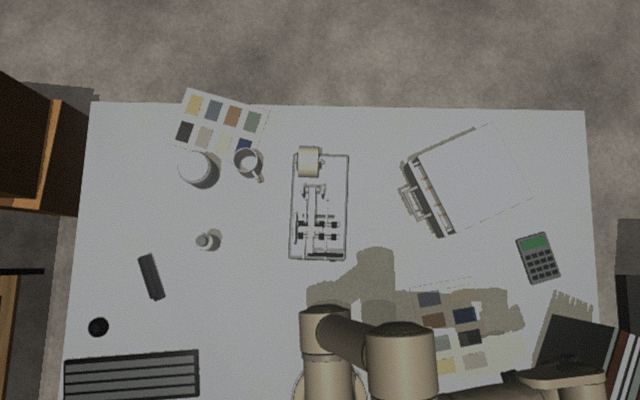

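Run:
```python
import cv2
a=cv2.imread('pics/top0.png')[130:280,270:470]
a=cv2.resize(a,(800,600),interpolation=cv2.INTER_CUBIC)
cv2.imwrite('pics/crop1.png',a)
```

```text
(no output)
```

View pics/crop1.png

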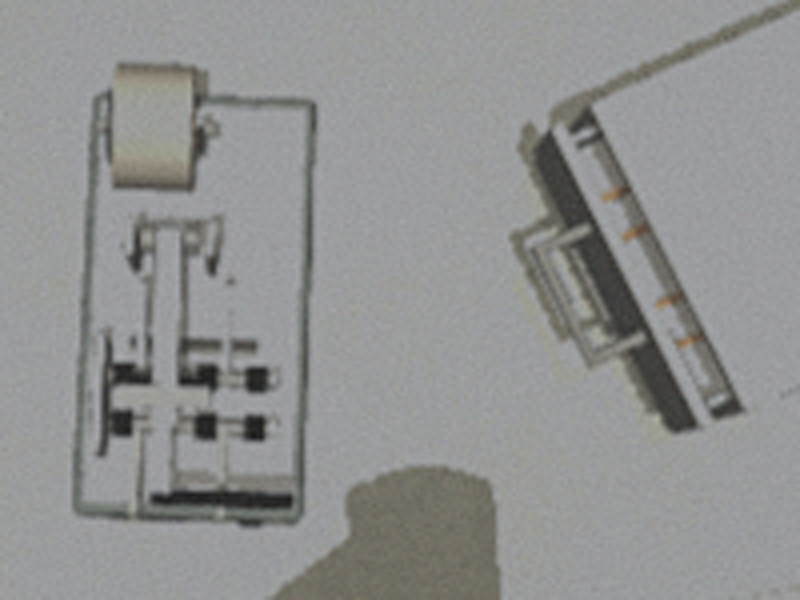

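Run:
```python
from h import *
f=env.grab_frame('top')
w=lambda x,y,z: atz(f,(270+x/4,130+y/4),z)
for n,a in dict(bar0=(513,238,.138),bar1=(590,362,.138),top0=(590,106,.18),top1=(742,408,.18),rollUL=(112,376,.085),rollUR=(275,378,.085),rollLL=(112,425,.085),rollLR=(275,426,.085),plateT=(105,330,.125),plateB=(102,455,.125),grip=(251,497,.128),gripR=(292,497,.128),gripL=(178,497,.128),hingeL=(135,245,.146),hingeR=(217,245,.146),hTL=(97,97,.062),hTR=(315,102,.062),hBR=(300,520,.062),hBL=(78,515,.062)).items():
    print(n,np.round(w(*a),3))
print(np.round(-np.array(f['R']).T@f['t'],3))
```

```text
bar0 [ 0.639 -0.191  0.138]
bar1 [ 0.546 -0.248  0.138]
top0 [ 0.731 -0.241  0.18 ]
top1 [ 0.511 -0.347  0.18 ]
rollUL [0.534 0.11  0.085]
rollUR [ 0.535 -0.016  0.085]
rollLL [0.496 0.109 0.085]
rollLR [ 0.498 -0.016  0.085]
plateT [0.564 0.114 0.125]
plateB [0.471 0.113 0.125]
grip [0.442 0.001 0.128]
gripR [ 0.443 -0.029  0.128]
gripL [0.441 0.055 0.128]
hingeL [0.626 0.092 0.146]
hingeR [0.627 0.03  0.146]
hTL [0.761 0.131 0.062]
hTR [ 0.761 -0.045  0.062]
hBR [ 0.427 -0.038  0.062]
hBL [0.427 0.135 0.062]
[0.409 0.013 1.396]
```

Call:
servo_tool(targets=[{"dx": 3.3,"dy": -0.9,"fingers": 150},{"dx": 3.3,"dy": -0.9},{"dx": 3.3,"dy": -0.9},{"dx": 3.3,"dy": -0.9},{"dx": 3.3,"dy": -0.9}], squeeze=20)

```text
validation failed for argument at $.ta...
```

Call:
servo_tool(targets=[{"dx": 3.3,"dy": -0.9},{"dx": 3.3,"dy": -0.9},{"dx": 3.3,"dy": -0.9},{"dx": 3.3,"dy": -0.9},{"dx": 3.3,"dy": -0.9}])

```text
validation failed for argument at $.ta...
```

Call:
servo_tool(targets=[{"dx": 3.3,"dy": -0.9},{"dx": 3.3,"dy": -0.9},{"dx": 3.3,"dy": -0.9},{"yaw": -0.074},{"yaw": -0.074}])

```text
validation failed for argument at $.ta...
```

Run:
```python
from h import *
state()
f=env.grab_frame('wrist');save(f,'w1')
print([(a['location'],a['p']) for a in env.search_frame(f,'drawer_pull')])
for p in [(.639,-.191,.138),(.546,-.248,.138),(.731,-.241,.18),(.511,-.347,.18)]: print(px(f,p))
```

```text
t1.4 tcp [ 0.1555 -0.5014  0.2387] x [ 0.955  0.296 -0.   ] y [ 0.296 -0.955  0.   ] F [-0.3  0.2 -0.3] op 1.0 q6 [-1.49  0.31  1.5   0.    1.33 -0.22]
[]
[  -91.36221663 -1223.50367498]
[  46.81916691 -723.1346093 ]
[ -127.70442243 -3189.48140144]
[ 208.2537917  -731.29615714]
```

View pics/w1.png

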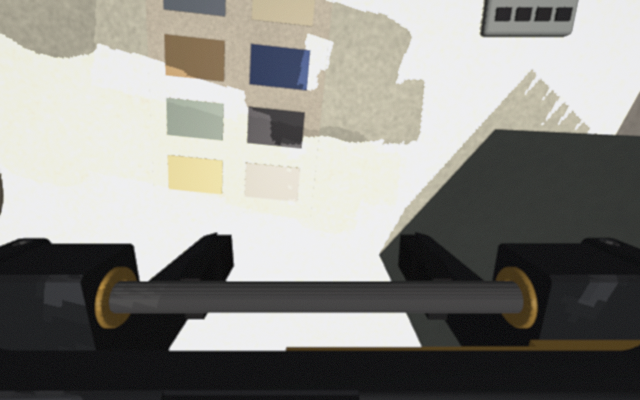

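Call:
servo_tool(targets=[{"dx": 3.3,"dy": -0.9,"dz": 0,"yaw": 0,"fingers": 150},{"dx": 3.3,"dy": -0.9,"dz": 0,"yaw": 0,"fingers": 150},{"dx": 3.3,"dy": -0.9,"dz": 0,"yaw": 0,"fingers": 150},{"dx": 3.3,"dy": -0.9,"dz": 0,"yaw": 0,"fingers": 150},{"dx": 3.3,"dy": -0.9,"dz": 0,"yaw": 0,"fingers": 150}], squeeze=20)

```text
clock: 1.87
ee_pos: [0.301, -0.4085, 0.2388]
orientation: [3.106, 0.47, 0.0]
contact_force: [0.4, -0.1, 0.5]
opening: 0.645
finger_force: 0.0
```

Call:
servo_tool(targets=[{"dx": 3.3,"dy": -0.9,"dz": 0,"yaw": 0,"fingers": 150},{"dx": 3.3,"dy": -0.9,"dz": 0,"yaw": 0,"fingers": 150},{"dx": 3.3,"dy": -0.9,"dz": 0,"yaw": 0,"fingers": 150},{"dx": 3.3,"dy": -0.9,"dz": 0,"yaw": 0,"fingers": 150},{"dx": 3.3,"dy": -0.9,"dz": 0,"yaw": 0,"fingers": 150}])

```text
clock: 2.28
ee_pos: [0.4454, -0.3165, 0.2388]
orientation: [3.106, 0.471, 0.0]
contact_force: [-0.2, -0.8, 0.6]
opening: 0.409
finger_force: 0.0
```

Call:
servo_tool(targets=[{"dx": 3.3,"dy": -0.9,"dz": 0,"yaw": 0,"fingers": 150},{"dx": 3.3,"dy": -0.9,"dz": 0,"yaw": 0,"fingers": 150},{"dx": 3.3,"dy": -0.9,"dz": 0,"yaw": 0,"fingers": 150},{"dx": 0,"dy": 0,"dz": 0,"yaw": -0.074,"fingers": 150},{"dx": 0,"dy": 0,"dz": 0,"yaw": -0.074,"fingers": 150}])

```text
clock: 2.7
ee_pos: [0.5318, -0.2612, 0.2383]
orientation: [-3.06, -0.708, 0.0]
contact_force: [-0.3, -0.2, 0.2]
opening: 0.415
finger_force: 0.0
```

Run:
```python
from h import *
state()
f=env.grab_frame('wrist');save(f,'w2')
print([(a['location'],a['p']) for a in env.search_frame(f,'drawer_pull')])
for p in [(.639,-.191,.138),(.546,-.248,.138),(.731,-.241,.18),(.511,-.347,.18)]: print(px(f,p))
```

```text
t2.7 tcp [ 0.5318 -0.2612  0.2383] x [ 0.898  0.439 -0.   ] y [ 0.439 -0.898 -0.   ] F [-0.3 -0.2  0.2] op 0.415 q6 [-0.65  0.46  1.28  0.    1.4   0.46]
[([383.0, 113.0], 0.85)]
[295.07889167  37.01930777]
[309.67980995 179.76505544]
[ 440.84989155 -103.51033849]
[404.30015889 285.65214409]
```

View pics/w2.png

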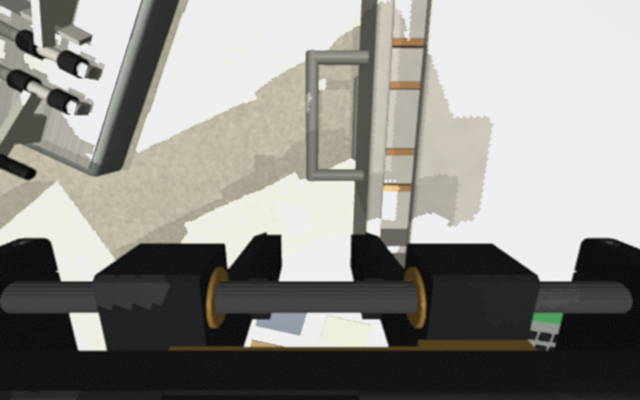

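Run:
```python
from h import *
s,R=state()
f=env.grab_frame('wrist')
for uv,z in [((312,54),.138),((312,178),.138),((312,116),.138),((426,40),.18),((406,230),.18),((32,172),.128)]:
    X=atz(f,uv,z);print(np.round(X,4),np.round(100*R.T@(X-s['ee_pos']),2))
```

```text
t2.8 tcp [ 0.5308 -0.2622  0.2385] x [ 0.9    0.435 -0.   ] y [ 0.435 -0.9   -0.   ] F [0.2 0.2 0.5] op 0.413 q6 [-0.66  0.46  1.28 -0.    1.4   0.46]
[ 0.6334 -0.2089  0.138 ] [11.56 -0.33 10.05]
[ 0.5473 -0.2502  0.138 ] [ 2.   -0.36 10.05]
[ 0.5926 -0.2285  0.138 ] [ 7.03 -0.35 10.05]
[ 0.6644 -0.2734  0.18  ] [11.54  6.82  5.84]
[ 0.5498 -0.326   0.18  ] [-1.07  6.57  5.85]
[ 0.444  -0.0289  0.128 ] [  2.35 -24.78  11.06]
```

Call:
servo_tool(targets=[{"dx": 3.4,"dy": -0.18,"dz": 0,"yaw": 0,"fingers": 150},{"dx": 3.4,"dy": -0.18,"dz": 0,"yaw": 0,"fingers": 150},{"dx": 0,"dy": 0,"dz": 3.8,"yaw": 0,"fingers": 150},{"dx": 0,"dy": 0,"dz": 3.8,"yaw": 0,"fingers": 150},{"dx": 0,"dy": 0,"dz": 3.8,"yaw": 0,"fingers": 150}])

```text
clock: 3.27
ee_pos: [0.5904, -0.2298, 0.1236]
orientation: [3.063, 0.695, 0.001]
contact_force: [0.6, 0.0, -1.1]
opening: 0.413
finger_force: 0.0
```

Call:
servo_tool(targets=[{"dx": 0,"dy": 0,"dz": 0,"yaw": 0,"fingers": 255},{"dx": 0,"dy": 0,"dz": 0,"yaw": 0,"fingers": 255},{"dx": 0,"dy": 0,"dz": 0,"yaw": 0,"fingers": 255},{"dx": 0,"dy": 0,"dz": 0,"yaw": 0,"fingers": 255},{"dx": 0,"dy": 0,"dz": 0,"yaw": 0,"fingers": 255}], squeeze=25)

```text
clock: 3.68
ee_pos: [0.5906, -0.2302, 0.1262]
orientation: [3.062, 0.697, 0.002]
contact_force: [-1.0, 0.4, 3.3]
opening: 0.102
finger_force: 25.0
```

Call:
servo_tool(targets=[{"dx": 0,"dy": -2,"dz": 0,"yaw": 0,"fingers": 255},{"dx": 0,"dy": -3,"dz": 0,"yaw": 0,"fingers": 255},{"dx": 0,"dy": -3,"dz": 0,"yaw": 0,"fingers": 255},{"dx": 0,"dy": -3,"dz": 0,"yaw": 0,"fingers": 255},{"dx": 0,"dy": 0,"dz": 0,"yaw": 0,"fingers": 255}])

```text
clock: 4.1
ee_pos: [0.5406, -0.1271, 0.1262]
orientation: [-3.061, -0.703, 0.002]
contact_force: [-5.9, -0.6, 2.3]
opening: 0.103
finger_force: 25.0
```

Call:
servo_tool(targets=[{"dx": 0,"dy": -1.5,"dz": 0,"yaw": 0,"fingers": 255},{"dx": 0,"dy": -1,"dz": 0,"yaw": 0,"fingers": 255},{"dx": 0,"dy": -0.5,"dz": 0,"yaw": 0,"fingers": 255},{"dx": 0,"dy": -0.5,"dz": 0,"yaw": 0,"fingers": 255},{"dx": 0,"dy": 0,"dz": 0,"yaw": 0,"fingers": 255}])

```text
clock: 4.52
ee_pos: [0.5271, -0.0992, 0.1261]
orientation: [3.062, 0.699, -0.0]
contact_force: [-5.6, -0.4, 7.5]
opening: 0.104
finger_force: 25.0
```

Call:
servo_tool(targets=[{"dx": 0,"dy": -0.5,"dz": 0,"yaw": 0,"fingers": 255},{"dx": 0,"dy": -0.4,"dz": 0,"yaw": 0,"fingers": 255},{"dx": 0,"dy": 0,"dz": 0,"yaw": 0,"fingers": 255}])

```text
clock: 4.77
ee_pos: [0.5241, -0.0931, 0.1261]
orientation: [3.058, 0.698, 0.003]
contact_force: [-2.3, -10.6, 2.5]
opening: 0.102
finger_force: 25.0
```

Call:
servo_tool(targets=[{"dx": 0,"dy": 0.2,"dz": 0,"yaw": 0,"fingers": 150},{"dx": 0,"dy": 0,"dz": 0,"yaw": 0,"fingers": 150},{"dx": 0,"dy": 0,"dz": -3.8,"yaw": 0,"fingers": 150},{"dx": 0,"dy": 0,"dz": -3.8,"yaw": 0,"fingers": 150},{"dx": 0,"dy": 0,"dz": -3.8,"yaw": 0,"fingers": 150}])

```text
clock: 5.18
ee_pos: [0.5241, -0.0926, 0.2404]
orientation: [-3.062, -0.699, 0.001]
contact_force: [1.2, -0.4, 0.6]
opening: 0.407
finger_force: 0.0
```

Call:
servo_tool(targets=[{"dx": 0,"dy": 0,"dz": 0,"yaw": -0.125,"fingers": 150},{"dx": 0,"dy": 0,"dz": 0,"yaw": -0.125,"fingers": 150},{"dx": 0,"dy": 0,"dz": 0,"yaw": -0.125,"fingers": 150},{"dx": 0,"dy": 0,"dz": 0,"yaw": -0.125,"fingers": 150},{"dx": 0,"dy": 0,"dz": 0,"yaw": -0.125,"fingers": 150}])

```text
clock: 5.6
ee_pos: [0.5244, -0.0927, 0.239]
orientation: [-2.695, -1.615, -0.001]
contact_force: [0.3, 1.2, 0.2]
opening: 0.414
finger_force: 0.0
```

Call:
servo_tool(targets=[{"dx": 0,"dy": 0,"dz": 0,"yaw": -0.125,"fingers": 150},{"dx": 0,"dy": 0,"dz": 0,"yaw": -0.125,"fingers": 150},{"dx": 0,"dy": 0,"dz": 0,"yaw": -0.125,"fingers": 150},{"dx": 0,"dy": 0,"dz": 0,"yaw": -0.122,"fingers": 150},{"dx": 0,"dy": -2,"dz": 0,"yaw": 0,"fingers": 150}])

```text
clock: 6.02
ee_pos: [0.5057, -0.0929, 0.2386]
orientation: [2.213, 2.229, 0.001]
contact_force: [-0.4, -0.7, 0.6]
opening: 0.409
finger_force: 0.0
```

Call:
servo_tool(targets=[{"dx": 0,"dy": -3,"dz": 0,"yaw": 0,"fingers": 150},{"dx": 0,"dy": -3,"dz": 0,"yaw": 0,"fingers": 150},{"dx": 3,"dy": 0,"dz": 0,"yaw": 0,"fingers": 150},{"dx": 3,"dy": 0,"dz": 0,"yaw": 0,"fingers": 150},{"dx": 0,"dy": 0,"dz": 0,"yaw": 0,"fingers": 150}])

```text
clock: 6.43
ee_pos: [0.4438, -0.0297, 0.2393]
orientation: [-2.219, -2.224, -0.002]
contact_force: [1.0, -1.4, 0.7]
opening: 0.413
finger_force: 0.0
```

Run:
```python
from h import *
state()
f=env.grab_frame('wrist');save(f,'w3')
print([(a['location'],a['p']) for a in env.search_frame(f,'press_grip')])
for p in [(.442,.001,.128)]: print(px(f,p))
```

```text
t6.4 tcp [ 0.4438 -0.0297  0.2393] x [-0.002  1.     0.001] y [1.    0.002 0.001] F [ 1.  -1.4  0.7] op 0.413 q6 [-0.33  0.13  1.72  0.    1.29 -0.33]
[([434.2, 77.8], 0.82)]
[313.26689863 163.8904188 ]
```

View pics/w3.png

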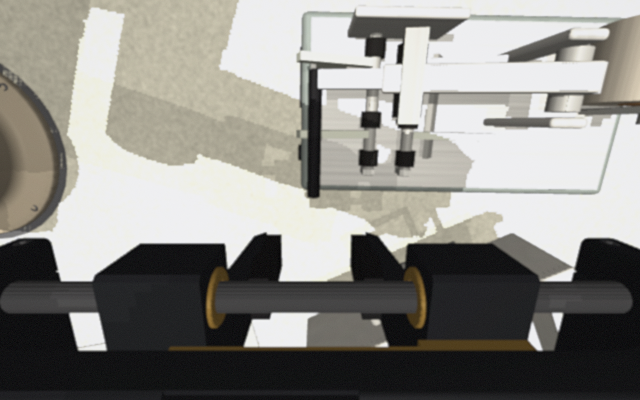

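Run:
```python
from h import *
s,R=state()
f=env.grab_frame('wrist')
for uv,z in [((314,196),.128),((314.5,110),.128),((372,120),.085),((405,120),.085),((367,158),.085),((405,158),.085),((375,45),.085),((470,15),.125),((360,15),.125),((345,8),.125),((562,117),.146),((562,35),.146)]:
    X=atz(f,uv,z);print(uv,np.round(X,4),np.round(100*R.T@(X-s['ee_pos']),2))
```

```text
t6.5 tcp [ 0.4444 -0.0324  0.2391] x [-0.002  1.    -0.   ] y [1.    0.002 0.001] F [ 0.9 -0.2  0. ] op 0.41 q6 [-0.34  0.14  1.72  0.    1.29 -0.34]
(314, 196) [ 0.4432 -0.0306  0.128 ] [ 0.18 -0.13 11.11]
(314.5, 110) [0.4436 0.043  0.128 ] [ 7.54 -0.07 11.11]
(372, 120) [0.4996 0.035  0.085 ] [ 6.73  5.52 15.41]
(405, 120) [0.5318 0.0351 0.085 ] [ 6.73  8.73 15.41]
(367, 158) [ 0.4964 -0.002   0.085 ] [ 3.04  5.19 15.41]
(405, 158) [ 0.5347 -0.0019  0.085 ] [ 3.03  9.02 15.41]
(375, 45) [0.4989 0.1014 0.085 ] [13.37  5.46 15.41]
(470, 15) [0.5643 0.1139 0.125 ] [14.61 12.01 11.41]
(360, 15) [0.4789 0.1137 0.125 ] [14.61  3.46 11.41]
(345, 8) [0.4671 0.1185 0.125 ] [15.09  2.29 11.41]
(562, 117) [0.6357 0.0376 0.146 ] [ 6.96 19.13  9.32]
(562, 35) [0.6232 0.0948 0.146 ] [12.69 17.89  9.32]
```

Call:
servo_tool(targets=[{"dx": 3.1,"dy": -0.1,"dz": 0,"yaw": 0,"fingers": 150},{"dx": 0,"dy": 0,"dz": 4,"yaw": 0,"fingers": 150},{"dx": 0,"dy": 0,"dz": 4,"yaw": 0,"fingers": 150},{"dx": 0,"dy": 0,"dz": 4,"yaw": 0,"fingers": 150},{"dx": 0,"dy": 0,"dz": 0.5,"yaw": 0,"fingers": 150}])

```text
clock: 7.0
ee_pos: [0.4405, -0.0019, 0.1087]
orientation: [-2.217, -2.214, 0.008]
contact_force: [-0.2, 1.1, -0.8]
opening: 0.41
finger_force: 0.0
```

Call:
servo_tool(targets=[{"dx": 0,"dy": 0,"dz": 0,"yaw": 0,"fingers": 255},{"dx": 0,"dy": 0,"dz": 0,"yaw": 0,"fingers": 255},{"dx": 0,"dy": 0,"dz": 0,"yaw": 0,"fingers": 255},{"dx": 0,"dy": 0,"dz": 0,"yaw": 0,"fingers": 255},{"dx": 0,"dy": 0,"dz": 0,"yaw": 0,"fingers": 255}], squeeze=10)

```text
clock: 7.42
ee_pos: [0.4421, -0.0023, 0.1153]
orientation: [-2.22, -2.221, 0.005]
contact_force: [-14.3, -3.1, 10.3]
opening: 0.129
finger_force: 10.0
```

Call:
servo_tool(targets=[{"dx": 0,"dy": -0.05,"dz": -3.05,"yaw": 0,"fingers": 255},{"dx": 0,"dy": 0.45,"dz": -3.0,"yaw": 0,"fingers": 255},{"dx": 0,"dy": 0.9,"dz": -2.9,"yaw": 0,"fingers": 255},{"dx": 0,"dy": 1.35,"dz": -2.75,"yaw": 0,"fingers": 255},{"dx": 0,"dy": 0,"dz": 0,"yaw": 0,"fingers": 255}])

```text
clock: 7.83
ee_pos: [0.4708, -0.0024, 0.2373]
orientation: [2.218, 2.218, 0.002]
contact_force: [-19.8, -1.8, 9.8]
opening: 0.138
finger_force: 10.0
```

Call:
servo_tool(targets=[{"dx": 0,"dy": 1.5,"dz": -2.5,"yaw": 0,"fingers": 255},{"dx": 0,"dy": 2.15,"dz": -2.15,"yaw": 0,"fingers": 255},{"dx": 0,"dy": 2.5,"dz": -1.8,"yaw": 0,"fingers": 255},{"dx": 0,"dy": 2.75,"dz": -1.35,"yaw": 0,"fingers": 255},{"dx": 0,"dy": 0,"dz": 0,"yaw": 0,"fingers": 255}])

```text
clock: 8.25
ee_pos: [0.562, -0.0028, 0.3143]
orientation: [2.216, 2.215, 0.007]
contact_force: [-6.0, -2.0, 15.6]
opening: 0.13
finger_force: 10.0
```

Call:
servo_tool(targets=[{"dx": 0,"dy": 2.8,"dz": -1.1,"yaw": 0,"fingers": 255},{"dx": 0,"dy": 3.0,"dz": -0.5,"yaw": 0,"fingers": 255},{"dx": 0,"dy": 3.0,"dz": 0.0,"yaw": 0,"fingers": 255},{"dx": 0,"dy": 2.2,"dz": 0.3,"yaw": 0,"fingers": 255},{"dx": 0,"dy": 0,"dz": 0,"yaw": 0,"fingers": 255}])

```text
clock: 8.67
ee_pos: [0.6716, -0.0028, 0.3226]
orientation: [2.22, 2.218, 0.003]
contact_force: [0.4, -3.3, 0.1]
opening: 0.134
finger_force: 10.0
```

Call:
servo_tool(targets=[{"dx": 0,"dy": 0,"dz": 0,"yaw": 0,"fingers": 150},{"dx": 0,"dy": 0,"dz": 0,"yaw": 0,"fingers": 150},{"dx": 0,"dy": 0,"dz": 0,"yaw": 0,"fingers": 150},{"dx": 0,"dy": 0,"dz": -2.5,"yaw": 0,"fingers": 150},{"dx": 0,"dy": 0,"dz": -2.5,"yaw": 0,"fingers": 150}])

```text
clock: 9.08
ee_pos: [0.6678, -0.0016, 0.3723]
orientation: [-2.22, -2.22, 0.002]
contact_force: [0.4, -1.0, 0.6]
opening: 0.409
finger_force: 0.0
```

Call:
servo_tool(targets=[{"dx": 3.3,"dy": -1.9,"dz": 0,"yaw": 0,"fingers": 100},{"dx": 3.3,"dy": -1.9,"dz": 0,"yaw": 0,"fingers": 100},{"dx": 3.3,"dy": -1.9,"dz": 0,"yaw": 0,"fingers": 100},{"dx": 3.3,"dy": -1.9,"dz": 0,"yaw": 0,"fingers": 100},{"dx": 3.3,"dy": -1.9,"dz": 0,"yaw": 0,"fingers": 100}])

```text
clock: 9.5
ee_pos: [0.5719, 0.1645, 0.3727]
orientation: [2.221, 2.221, 0.001]
contact_force: [0.5, 0.5, -0.6]
opening: 0.611
finger_force: 0.0
```

Call:
servo_tool(targets=[{"dx": 3.3,"dy": -1.9,"dz": 0,"yaw": 0,"fingers": 100},{"dx": 3.3,"dy": -1.9,"dz": 0,"yaw": 0,"fingers": 100},{"dx": 3.3,"dy": -1.9,"dz": 0,"yaw": 0,"fingers": 100},{"dx": 3.3,"dy": -1.9,"dz": 0,"yaw": 0,"fingers": 100},{"dx": 3.3,"dy": -1.9,"dz": 0,"yaw": 0,"fingers": 100}])

```text
clock: 9.92
ee_pos: [0.4769, 0.3293, 0.3727]
orientation: [2.221, 2.221, 0.002]
contact_force: [0.7, 0.0, -0.3]
opening: 0.604
finger_force: 0.0
```

Call:
servo_tool(targets=[{"dx": 0,"dy": 0,"dz": 4,"yaw": 0,"fingers": 100},{"dx": 0,"dy": 0,"dz": 4,"yaw": 0,"fingers": 100},{"dx": 0,"dy": 0,"dz": 2,"yaw": 0,"fingers": 100},{"dx": 0,"dy": 0,"dz": 0,"yaw": 0,"fingers": 100}])

```text
clock: 10.25
ee_pos: [0.4767, 0.3275, 0.268]
orientation: [-2.219, -2.22, 0.011]
contact_force: [0.7, -0.2, 1.8]
opening: 0.609
finger_force: 0.0
```

Run:
```python
from h import *
state()
f=env.grab_frame('wrist');save(f,'w4')
for l in ['bottleA_cap','bottleA_mid']: print([(a['location'],a['p']) for a in env.search_frame(f,l)])
for p in [(.485,.40,.13)]: print(px(f,p))
f=env.grab_frame('top');save(f,'t4')
for l in ['bottleA_cap','bottleA_mid']: print([(a['location'],a['p']) for a in env.search_frame(f,l)])
a=cv2.imread('pics/t4.png')[130:280,270:470]
b=cv2.resize(cv2.imread('pics/w4.png'),(480,300))
cv2.imwrite('pics/c4.png',np.vstack([b,cv2.resize(a,(480,300))]))
```

```text
t10.2 tcp [0.4767 0.3275 0.268 ] x [-0.001  1.    -0.003] y [ 1.     0.    -0.007] F [ 0.7 -0.2  1.8] op 0.609 q6 [0.4  0.42 1.27 0.   1.46 0.4 ]
[([315.5, 116.8], 0.95)]
[([314.6, 113.7], 0.83)]
[325.59999685 113.76180209]
[]
[]
```

View pics/c4.png

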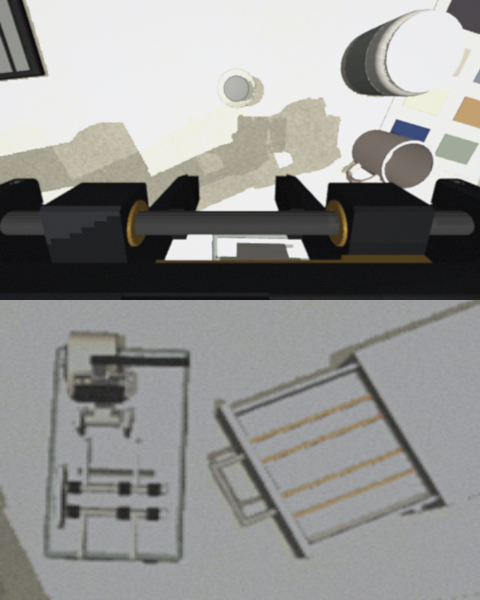

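Run:
```python
from h import *
s,R=state()
f=env.grab_frame('wrist')
X=atz(f,(314.7,117),.13);print(np.round(X,4),np.round(100*R.T@(X-s['ee_pos']),2))
f=env.grab_frame('top')
for uv,z in [((209,237),.05),((204,243),.13)]: print(atz(f,uv,z))
```

```text
t10.6 tcp [0.4794 0.3282 0.2737] x [0.    1.    0.001] y [ 1.    -0.     0.003] F [ 0.6  0.5 -0.4] op 0.609 q6 [0.4  0.42 1.26 0.   1.46 0.4 ]
[0.4791 0.3985 0.13  ] [ 7.01 -0.07 14.38]
[0.48949923 0.3937144  0.05      ]
[0.46657841 0.38484197 0.13      ]
```

Call:
servo_tool(targets=[{"dx": 3.5,"dy": -0.05,"dz": 0,"yaw": 0,"fingers": 100},{"dx": 3.5,"dy": 0,"dz": 0,"yaw": 0,"fingers": 100},{"dx": 0,"dy": 0,"dz": 4,"yaw": 0,"fingers": 100},{"dx": 0,"dy": 0,"dz": 4,"yaw": 0,"fingers": 100},{"dx": 0,"dy": 0,"dz": 4,"yaw": 0,"fingers": 100}])

```text
clock: 11.07
ee_pos: [0.4783, 0.3987, 0.1509]
orientation: [2.22, 2.222, 0.003]
contact_force: [1.3, -0.1, -1.0]
opening: 0.606
finger_force: 0.0
```

Call:
servo_tool(targets=[{"dx": 0,"dy": 0,"dz": 3.0,"yaw": 0,"fingers": 100},{"dx": 0,"dy": 0,"dz": 1.4,"yaw": 0,"fingers": 100},{"dx": 0,"dy": 0,"dz": 0,"yaw": 0,"fingers": 100},{"dx": 0,"dy": 0,"dz": 0,"yaw": 0,"fingers": 100}])

```text
clock: 11.4
ee_pos: [0.4787, 0.3982, 0.1083]
orientation: [2.221, 2.221, 0.0]
contact_force: [0.1, 0.7, 1.1]
opening: 0.607
finger_force: 0.0
```

Run:
```python
from h import *
state()
f=env.grab_frame('wrist');save(f,'w5')
```

```text
t11.4 tcp [0.4787 0.3982 0.1083] x [0. 1. 0.] y [ 1. -0.  0.] F [0.1 0.7 1.1] op 0.607 q6 [0.51 0.64 1.34 0.   1.16 0.51]
```

View pics/w5.png

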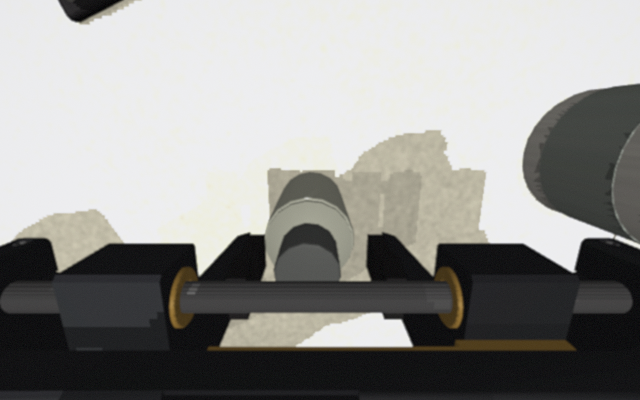

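Call:
servo_tool(targets=[{"dx": 0,"dy": 0,"dz": 0,"yaw": 0,"fingers": 255},{"dx": 0,"dy": 0,"dz": 0,"yaw": 0,"fingers": 255},{"dx": 0,"dy": 0,"dz": 0,"yaw": 0,"fingers": 255},{"dx": 0,"dy": 0,"dz": 0,"yaw": 0,"fingers": 255}], squeeze=5)

```text
clock: 11.78
ee_pos: [0.4784, 0.3983, 0.1086]
orientation: [2.221, 2.221, 0.001]
contact_force: [-1.9, -1.0, 3.6]
opening: 0.365
finger_force: 5.0
```

Call:
servo_tool(targets=[{"dx": -1.6,"dy": 0,"dz": -0.2,"yaw": 0,"fingers": 255},{"dx": -1.6,"dy": 0,"dz": -0.1,"yaw": 0,"fingers": 255},{"dx": -1.6,"dy": 0,"dz": 0.2,"yaw": 0,"fingers": 255},{"dx": -1.55,"dy": 0,"dz": 0.35,"yaw": 0,"fingers": 255},{"dx": -1.5,"dy": 0,"dz": 0.6,"yaw": 0,"fingers": 255}])

```text
clock: 12.2
ee_pos: [0.4789, 0.319, 0.1005]
orientation: [2.22, 2.221, 0.003]
contact_force: [-2.3, -1.6, 5.5]
opening: 0.37
finger_force: 5.1
```

Call:
servo_tool(targets=[{"dx": -1.4,"dy": 0,"dz": 0.75,"yaw": 0,"fingers": 255},{"dx": 0,"dy": 0,"dz": 0,"yaw": 0,"fingers": 255}])

```text
clock: 12.37
ee_pos: [0.4784, 0.3033, 0.0915]
orientation: [2.223, 2.219, -0.003]
contact_force: [-0.7, -3.2, 5.3]
opening: 0.367
finger_force: 5.0
```

Run:
```python
from h import *
state()
f=env.grab_frame('wrist');save(f,'w6');a=f
f=env.grab_frame('scene');save(f,'s6')
a=cv2.resize(cv2.imread('pics/w6.png'),(480,300));b=cv2.resize(cv2.imread('pics/s6.png')[90:240,260:500],(480,300),interpolation=cv2.INTER_CUBIC)
cv2.imwrite('pics/c6.png',np.vstack([a,b]))
```

```text
t12.4 tcp [0.4784 0.3033 0.0915] x [ 0.001  1.    -0.002] y [ 1.    -0.001 -0.001] F [-0.7 -3.2  5.3] op 0.367 q6 [ 0.36  0.56  1.55 -0.    1.04  0.36]
```

View pics/c6.png

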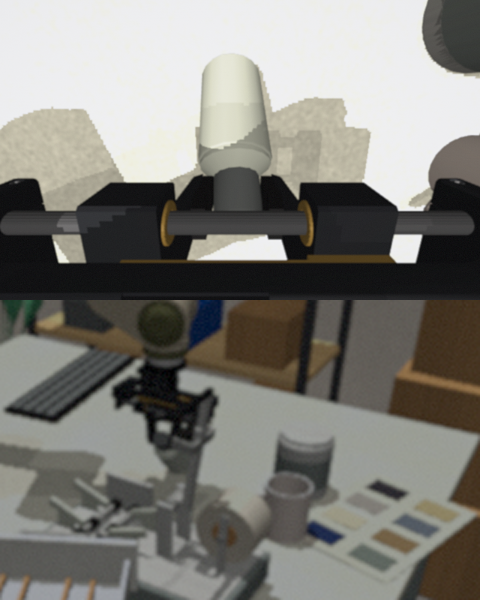

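Call:
servo_tool(targets=[{"dx": -1.3,"dy": 0,"dz": 0.95,"yaw": 0,"fingers": 255},{"dx": -1.15,"dy": 0,"dz": 1.1,"yaw": 0,"fingers": 255},{"dx": -1.0,"dy": 0,"dz": 1.25,"yaw": 0,"fingers": 255},{"dx": -0.85,"dy": 0,"dz": 1.35,"yaw": 0,"fingers": 255},{"dx": -0.65,"dy": 0,"dz": 1.45,"yaw": 0,"fingers": 255}])

```text
clock: 12.88
ee_pos: [0.4785, 0.2556, 0.0306]
orientation: [2.221, 2.221, 0.0]
contact_force: [-1.3, 1.3, 0.3]
opening: 0.375
finger_force: 5.1
```

Call:
servo_tool(targets=[{"dx": -0.45,"dy": 0,"dz": 1.4,"yaw": 0,"fingers": 255},{"dx": 0,"dy": 0,"dz": 0.3,"yaw": 0,"fingers": 255},{"dx": 0,"dy": 0,"dz": 0,"yaw": 0,"fingers": 255}])

```text
clock: 13.13
ee_pos: [0.4785, 0.2517, 0.0137]
orientation: [-2.222, -2.221, 0.0]
contact_force: [-0.3, -0.9, 0.2]
opening: 0.359
finger_force: 5.0
```

Call:
servo_tool(targets=[{"dx": 0,"dy": 0,"dz": 0,"yaw": 0,"fingers": 110},{"dx": 0,"dy": 0,"dz": 0,"yaw": 0,"fingers": 50},{"dx": 0,"dy": 0,"dz": -4,"yaw": 0,"fingers": 50},{"dx": 0,"dy": 0,"dz": -4,"yaw": 0,"fingers": 50},{"dx": 0,"dy": 0,"dz": -4,"yaw": 0,"fingers": 50}])

```text
clock: 13.55
ee_pos: [0.478, 0.2518, 0.1357]
orientation: [-2.221, -2.222, 0.0]
contact_force: [0.4, 0.6, 0.2]
opening: 0.717
finger_force: 0.0
```

Call:
servo_tool(targets=[{"dx": 0,"dy": 0,"dz": -2,"yaw": 0,"fingers": 50},{"dx": 0,"dy": 0,"dz": 0,"yaw": 0,"fingers": 50},{"dx": 0,"dy": 0,"dz": 0,"yaw": 0,"fingers": 50}])

```text
clock: 13.8
ee_pos: [0.4786, 0.2519, 0.1547]
orientation: [2.22, 2.221, 0.004]
contact_force: [-0.7, -0.5, -0.2]
opening: 0.804
finger_force: 0.0
```

Run:
```python
from h import *
s,R=state()
f=env.grab_frame('wrist');save(f,'w7')
for l in ['bottleA_cap','bottleA_mid']: print([(a['location'],a['p']) for a in env.search_frame(f,l)])
for Y in (.25,.3,.34,.38): print(Y,np.round(px(f,(.4785,Y,.054))))
```

```text
t13.8 tcp [0.4786 0.2519 0.1547] x [-0.     1.     0.001] y [1.    0.    0.002] F [-0.7 -0.5 -0.2] op 0.804 q6 [0.27 0.43 1.57 0.   1.15 0.27]
[([317.5, 129.6], 0.88)]
[([315.1, 127.4], 0.79)]
0.25 [315. 203.]
0.3 [315. 145.]
0.34 [315.  93.]
0.38 [315.  36.]
```

View pics/w7.png

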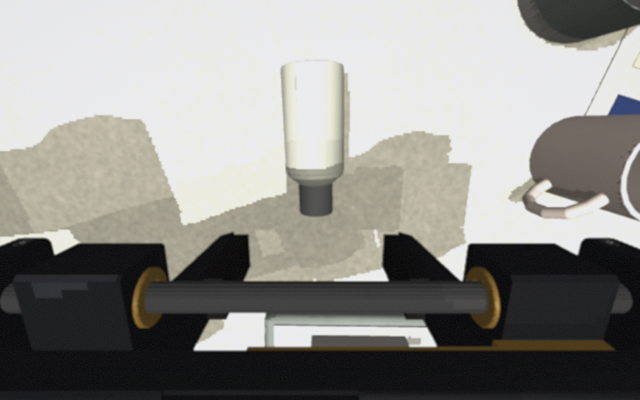

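Run:
```python
from h import *
s,R=state()
f=env.grab_frame('wrist')
for uv,z in [((316,214),.035),((313,62),.04),((313,62),.054),((283,64),.03),((343,64),.03),((287,170),.03),((343,170),.03)]: print(uv,np.round(atz(f,uv,z),4))
```

```text
t13.9 tcp [0.4777 0.2515 0.1523] x [-0.     1.    -0.001] y [ 1.     0.    -0.002] F [ 0.6 -0.4  0.8] op 0.806 q6 [0.27 0.43 1.57 0.   1.15 0.27]
(316, 214) [0.4779 0.2344 0.035 ]
(313, 62) [0.4755 0.3637 0.04  ]
(313, 62) [0.4756 0.3613 0.054 ]
(283, 64) [0.4504 0.3638 0.03  ]
(343, 64) [0.5003 0.3638 0.03  ]
(287, 170) [0.4515 0.2748 0.03  ]
(343, 170) [0.5025 0.2749 0.03  ]
```

Call:
servo_tool(targets=[{"dx": 3.4,"dy": -0.1,"dz": 0,"yaw": 0,"fingers": 30},{"dx": 3.35,"dy": 0,"dz": 0,"yaw": 0,"fingers": 30},{"dx": 0,"dy": 0,"dz": 4,"yaw": 0,"fingers": 30},{"dx": 0,"dy": 0,"dz": 4,"yaw": 0,"fingers": 30},{"dx": 0,"dy": 0,"dz": 3,"yaw": 0,"fingers": 30}])

```text
clock: 14.42
ee_pos: [0.4757, 0.319, 0.04]
orientation: [-2.219, -2.221, 0.006]
contact_force: [-1.1, 0.1, -0.8]
opening: 0.881
finger_force: 0.0
```

Call:
servo_tool(targets=[{"dx": 0,"dy": 0,"dz": 1.6,"yaw": 0,"fingers": 30},{"dx": 0,"dy": 0,"dz": 1.0,"yaw": 0,"fingers": 30},{"dx": 0,"dy": 0,"dz": 0,"yaw": 0,"fingers": 30},{"dx": 0,"dy": 0,"dz": 0,"yaw": 0,"fingers": 30}])

```text
clock: 14.75
ee_pos: [0.4776, 0.3192, 0.0179]
orientation: [-2.222, -2.221, 0.0]
contact_force: [-0.1, 0.6, 0.9]
opening: 0.881
finger_force: 0.0
```

Call:
servo_tool(targets=[{"dx": 0,"dy": 0,"dz": 0,"yaw": 0,"fingers": 255},{"dx": 0,"dy": 0,"dz": 0,"yaw": 0,"fingers": 255},{"dx": 0,"dy": 0,"dz": 0,"yaw": 0,"fingers": 255},{"dx": 0,"dy": 0,"dz": 0,"yaw": 0,"fingers": 255},{"dx": 0,"dy": 0,"dz": 0,"yaw": 0,"fingers": 255}], squeeze=30)

```text
clock: 15.17
ee_pos: [0.4776, 0.3193, 0.0184]
orientation: [2.221, 2.221, 0.001]
contact_force: [-1.5, 0.2, 4.2]
opening: 0.603
finger_force: 29.9
```

Call:
servo_tool(targets=[{"dx": 0,"dy": 0,"dz": -2,"yaw": 0,"fingers": 255},{"dx": 0,"dy": 0,"dz": -4,"yaw": 0,"fingers": 255},{"dx": 0,"dy": 0,"dz": -4,"yaw": 0,"fingers": 255},{"dx": 0,"dy": 0,"dz": -4,"yaw": 0,"fingers": 255},{"dx": 0,"dy": 0,"dz": -4,"yaw": 0,"fingers": 255}])

```text
clock: 15.58
ee_pos: [0.4768, 0.3188, 0.1994]
orientation: [-2.221, -2.221, 0.001]
contact_force: [0.7, 0.4, -2.3]
opening: 0.602
finger_force: 29.9
```

Call:
servo_tool(targets=[{"dx": -2,"dy": 0.55,"dz": 0,"yaw": 0,"fingers": 255},{"dx": -3.5,"dy": 0.55,"dz": 0,"yaw": 0,"fingers": 255},{"dx": -4,"dy": 0.55,"dz": 0,"yaw": 0,"fingers": 255},{"dx": -4,"dy": 0.55,"dz": 0,"yaw": 0,"fingers": 255},{"dx": -4,"dy": 0.55,"dz": 0,"yaw": 0,"fingers": 255}])

```text
clock: 16.0
ee_pos: [0.5044, 0.1425, 0.1975]
orientation: [-2.22, -2.222, 0.001]
contact_force: [1.4, -0.5, -3.5]
opening: 0.608
finger_force: 29.9
```

Call:
servo_tool(targets=[{"dx": -3.5,"dy": 0.55,"dz": 0,"yaw": 0,"fingers": 255},{"dx": -3,"dy": 0.55,"dz": 0,"yaw": 0,"fingers": 255},{"dx": -1.5,"dy": 0,"dz": 0,"yaw": 0,"fingers": 255},{"dx": 0,"dy": 0,"dz": 0,"yaw": 0,"fingers": 255},{"dx": 0,"dy": 0,"dz": 0,"yaw": 0,"fingers": 255}])

```text
clock: 16.42
ee_pos: [0.5157, 0.0639, 0.1975]
orientation: [-2.223, -2.219, 0.0]
contact_force: [0.4, -0.2, -3.7]
opening: 0.605
finger_force: 29.9
```

Run:
```python
from h import *
s,R=state()
f=env.grab_frame('wrist');save(f,'w8')
g=env.grab_frame('scene');save(g,'s8')
for p in [(.471,.113,.125),(.561,.113,.125),(.516,.108,.25)]: print(px(f,p))
a=cv2.resize(cv2.imread('pics/w8.png'),(480,300));b=cv2.resize(cv2.imread('pics/s8.png')[90:240,220:460],(480,300),interpolation=cv2.INTER_CUBIC)
cv2.imwrite('pics/c8.png',np.vstack([a,b]))
```

```text
t16.4 tcp [0.5157 0.0639 0.1975] x [0.002 1.    0.   ] y [ 1.    -0.002 -0.001] F [ 0.4 -0.2 -3.7] op 0.605 q6 [-0.1   0.34  1.58  0.    1.23 -0.1 ]
[253.93916906 146.2231312 ]
[377.76504254 146.03636873]
[315.75320735 194.48526769]
```

View pics/c8.png

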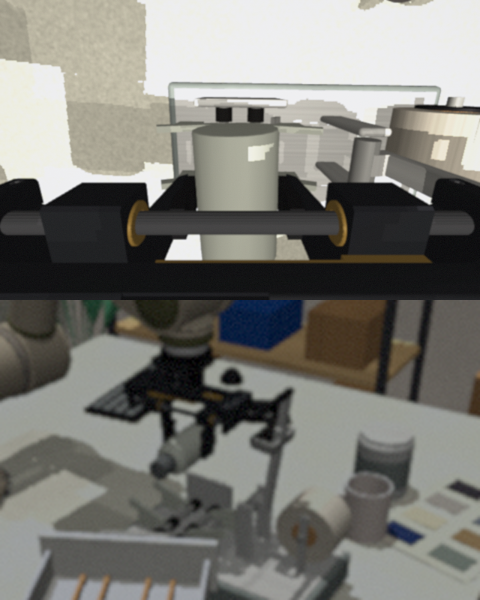

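Run:
```python
from h import *
s,R=state()
f=env.grab_frame('wrist')
im=np.array(f['color']).mean(2)
print(np.round(im[136,250:400:3]).astype(int)); print(np.round(im[153,284:356:2]).astype(int)); print(np.round(im[125:165:2,330]).astype(int))
for uv,z in [((298.7,153),.085),((341,153),.085),((263,135),.125),((383,135),.125),((322,142),.125)]: print(uv,np.round(atz(f,uv,z),4))
```

```text
t16.5 tcp [0.5156 0.065  0.1976] x [-0.001  1.     0.   ] y [ 1.     0.001 -0.   ] F [-0.7 -0.1 -4.2] op 0.604 q6 [-0.1   0.34  1.58  0.    1.23 -0.1 ]
[195 195 196 222 241 197 194 194 193 194 194 196 193 191 191 189 189 189
 189 189 191 189 206 241 240 241 240 240 240 240 240 240 240 240 240 240
 240 239 239 238 238 236 234 233 203 240 240 240 232 211]
[174 164  59  19  23  25  23  26  26  24  20  21  49 155 177 176 178 177
 174 174 175 176 170  90  17  22  23  25  27  25  25  23  20  30 141 172]
[240 240 241 161 125 233 233 195 173 137 104 107  93  92  90  92  78  74
  72  71]
(298.7, 153) [0.5011 0.1049 0.085 ]
(341, 153) [0.5376 0.1049 0.085 ]
(263, 135) [0.4778 0.1221 0.125 ]
(383, 135) [0.5642 0.1221 0.125 ]
(322, 142) [0.5203 0.1171 0.125 ]
```

Call:
servo_tool(targets=[{"dx": 0.3,"dy": 0.25,"dz": 2,"yaw": 0,"fingers": 255},{"dx": 0,"dy": 0,"dz": 3,"yaw": 0,"fingers": 255},{"dx": 0,"dy": 0,"dz": 3,"yaw": 0,"fingers": 255},{"dx": 0,"dy": 0,"dz": 1,"yaw": 0,"fingers": 255},{"dx": 0,"dy": 0,"dz": 0,"yaw": 0,"fingers": 255}])

```text
clock: 16.98
ee_pos: [0.5171, 0.068, 0.1058]
orientation: [-2.218, -2.22, 0.005]
contact_force: [0.2, 0.3, -2.1]
opening: 0.604
finger_force: 29.9
```

Call:
servo_tool(targets=[{"dx": 0,"dy": 0,"dz": 0.4,"yaw": 0,"fingers": 255},{"dx": 0,"dy": 0,"dz": 0,"yaw": 0,"fingers": 255}])

```text
clock: 17.15
ee_pos: [0.519, 0.0674, 0.1048]
orientation: [2.22, 2.221, 0.002]
contact_force: [-0.0, 0.3, -3.2]
opening: 0.606
finger_force: 29.9
```

Call:
servo_tool(targets=[{"dx": 0,"dy": 0,"dz": 0.3,"yaw": 0,"fingers": 255},{"dx": 0,"dy": 0,"dz": 0,"yaw": 0,"fingers": 255}])

```text
clock: 17.32
ee_pos: [0.5187, 0.0671, 0.1014]
orientation: [2.221, 2.221, 0.001]
contact_force: [-0.4, -0.1, -2.9]
opening: 0.603
finger_force: 29.9
```

Call:
servo_tool(targets=[{"dx": 0,"dy": 0,"dz": 0.3,"yaw": 0,"fingers": 255},{"dx": 0,"dy": 0,"dz": 0,"yaw": 0,"fingers": 255}])

```text
clock: 17.48
ee_pos: [0.5191, 0.0671, 0.0988]
orientation: [2.221, 2.22, 0.003]
contact_force: [-0.1, 1.6, 4.2]
opening: 0.607
finger_force: 29.8
```

Call:
servo_tool(targets=[{"dx": 0,"dy": 0,"dz": 0.15,"yaw": 0,"fingers": 255},{"dx": 0,"dy": 0,"dz": 0,"yaw": 0,"fingers": 255}])

```text
clock: 17.65
ee_pos: [0.5192, 0.0672, 0.0986]
orientation: [2.221, 2.219, 0.003]
contact_force: [-6.3, 1.0, 16.2]
opening: 0.609
finger_force: 29.8
```

Call:
servo_tool(targets=[{"dx": 0,"dy": 0,"dz": 0,"yaw": 0,"fingers": 60},{"dx": 0,"dy": 0,"dz": 0,"yaw": 0,"fingers": 60},{"dx": 0,"dy": 0,"dz": 0,"yaw": 0,"fingers": 60},{"dx": 0,"dy": 0,"dz": -2,"yaw": 0,"fingers": 60},{"dx": 0,"dy": 0,"dz": -3.5,"yaw": 0,"fingers": 60}])

```text
clock: 18.07
ee_pos: [0.5167, 0.0671, 0.149]
orientation: [-2.218, -2.217, 0.007]
contact_force: [-0.1, -0.3, 0.5]
opening: 0.765
finger_force: 0.0
```

Call:
servo_tool(targets=[{"dx": 0,"dy": 0,"dz": -4,"yaw": 0,"fingers": 60},{"dx": 0,"dy": 0,"dz": -4,"yaw": 0,"fingers": 100},{"dx": -3.5,"dy": 0,"dz": -2,"yaw": 0,"fingers": 150},{"dx": -3.5,"dy": 0,"dz": 0,"yaw": 0,"fingers": 150},{"dx": 0,"dy": 0,"dz": 0,"yaw": 0,"fingers": 150}])

```text
clock: 18.48
ee_pos: [0.5189, -0.0072, 0.2524]
orientation: [2.223, 2.215, 0.001]
contact_force: [-0.6, -0.4, -2.1]
opening: 0.487
finger_force: 0.0
```

Run:
```python
from h import *
s,R=state()
f=env.grab_frame('wrist');save(f,'w9')
for l in ['bottleA_mid','cradle','bottleA_cap']: print([(a['location'],a['p']) for a in env.search_frame(f,l)])
```

```text
t18.5 tcp [ 0.5189 -0.0072  0.2524] x [ 0.004  1.    -0.002] y [ 1.    -0.004  0.003] F [-0.6 -0.4 -2.1] op 0.487 q6 [-0.24  0.29  1.5  -0.    1.36 -0.24]
[([317.8, 115.5], 0.56)]
[([449.8, 116.6], 0.98), ([326.5, 331.6], 0.17)]
[([314.7, 118.3], 0.67), ([327.3, 331.0], 0.45)]
```

View pics/w9.png

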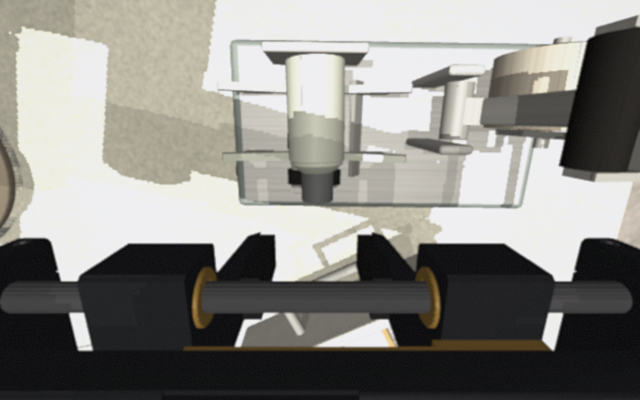

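Call:
servo_tool(targets=[{"dx": 0.2,"dy": 0,"dz": -3.8,"yaw": 0,"fingers": 150},{"dx": 0.2,"dy": 0,"dz": -3.8,"yaw": 0,"fingers": 150},{"dx": 0,"dy": 0,"dz": -3.8,"yaw": 0,"fingers": 150},{"dx": 0,"dy": 3.5,"dz": 0,"yaw": 0,"fingers": 150},{"dx": 0,"dy": 3.8,"dz": 0,"yaw": 0,"fingers": 150}])

```text
clock: 19.1
ee_pos: [0.5919, 0.0027, 0.3689]
orientation: [2.216, 2.219, 0.006]
contact_force: [0.3, -1.9, -0.5]
opening: 0.411
finger_force: 0.0
```

Call:
servo_tool(targets=[{"dx": 0,"dy": 3.8,"dz": 0,"yaw": 0,"fingers": 150},{"dx": 0,"dy": 3.8,"dz": 0,"yaw": 0,"fingers": 150},{"dx": 0,"dy": 0,"dz": 0,"yaw": 0,"fingers": 150},{"dx": 0,"dy": 0,"dz": 2,"yaw": 0,"fingers": 150},{"dx": 0,"dy": 0,"dz": 0,"yaw": 0,"fingers": 150}])

```text
clock: 19.52
ee_pos: [0.6657, 0.0025, 0.3407]
orientation: [-2.215, -2.219, 0.006]
contact_force: [-0.9, -0.3, -0.5]
opening: 0.413
finger_force: 0.0
```

Call:
servo_tool(targets=[{"dx": -0.3,"dy": 0.4,"dz": 1.0,"yaw": 0,"fingers": 150},{"dx": 0,"dy": 0,"dz": 0.6,"yaw": 0,"fingers": 150},{"dx": 0,"dy": 0,"dz": 0,"yaw": 0,"fingers": 255},{"dx": 0,"dy": 0,"dz": 0,"yaw": 0,"fingers": 255},{"dx": 0,"dy": 0,"dz": 0,"yaw": 0,"fingers": 255}], squeeze=10)

```text
clock: 19.93
ee_pos: [0.6697, -0.0018, 0.3304]
orientation: [2.22, 2.221, 0.002]
contact_force: [0.6, 0.3, 0.8]
opening: 0.207
finger_force: 0.4
```

Call:
servo_tool(targets=[{"dx": 0,"dy": 0,"dz": 0,"yaw": 0,"fingers": 255},{"dx": 0,"dy": 0,"dz": 0,"yaw": 0,"fingers": 255},{"dx": 0,"dy": 0,"dz": 0,"yaw": 0,"fingers": 255}])

```text
clock: 20.18
ee_pos: [0.6699, -0.0019, 0.3303]
orientation: [2.221, 2.22, 0.002]
contact_force: [1.9, 1.1, 4.7]
opening: 0.13
finger_force: 10.0
```

Call:
servo_tool(targets=[{"dx": 0,"dy": 0,"dz": 0.5,"yaw": 0,"fingers": 255},{"dx": 0,"dy": 0,"dz": 0.4,"yaw": 0,"fingers": 255},{"dx": 0,"dy": -2.1,"dz": -0.3,"yaw": 0,"fingers": 255},{"dx": 0,"dy": -3.05,"dz": 0,"yaw": 0,"fingers": 255},{"dx": 0,"dy": 0,"dz": 0,"yaw": 0,"fingers": 255}])

```text
clock: 20.6
ee_pos: [0.614, -0.0013, 0.3225]
orientation: [-2.218, -2.219, 0.005]
contact_force: [-0.2, 2.5, -9.5]
opening: 0.131
finger_force: 10.0
```

Call:
servo_tool(targets=[{"dx": 0,"dy": -3.0,"dz": 0.45,"yaw": 0,"fingers": 255},{"dx": 0,"dy": -2.9,"dz": 0.9,"yaw": 0,"fingers": 255},{"dx": 0,"dy": -2.75,"dz": 1.35,"yaw": 0,"fingers": 255},{"dx": 0,"dy": -2.5,"dz": 1.8,"yaw": 0,"fingers": 255},{"dx": 0,"dy": 0,"dz": 0,"yaw": 0,"fingers": 255}])

```text
clock: 21.02
ee_pos: [0.5016, -0.0007, 0.2743]
orientation: [-2.214, -2.215, 0.009]
contact_force: [-1.3, 7.5, -0.7]
opening: 0.129
finger_force: 9.9
```

Call:
servo_tool(targets=[{"dx": 0,"dy": -2.15,"dz": 2.15,"yaw": 0,"fingers": 255},{"dx": 0,"dy": -1.8,"dz": 2.5,"yaw": 0,"fingers": 255},{"dx": 0,"dy": -1.35,"dz": 2.75,"yaw": 0,"fingers": 255},{"dx": 0,"dy": -0.5,"dz": 1.5,"yaw": 0,"fingers": 255},{"dx": 0,"dy": 0,"dz": 0,"yaw": 0,"fingers": 255}])

```text
clock: 21.43
ee_pos: [0.448, -0.0012, 0.187]
orientation: [-2.219, -2.218, 0.0]
contact_force: [-0.4, 6.9, -2.5]
opening: 0.132
finger_force: 10.0
```

Call:
servo_tool(targets=[{"dx": 0,"dy": -0.4,"dz": 1.3,"yaw": 0,"fingers": 255},{"dx": 0,"dy": -0.2,"dz": 1.0,"yaw": 0,"fingers": 255},{"dx": 0,"dy": 0,"dz": 0,"yaw": 0,"fingers": 255}])

```text
clock: 21.68
ee_pos: [0.4432, -0.0013, 0.1651]
orientation: [-2.221, -2.22, -0.002]
contact_force: [2.5, 7.6, -2.5]
opening: 0.131
finger_force: 10.0
```

Call:
servo_tool(targets=[{"dx": 0,"dy": 0,"dz": 0.5,"yaw": 0,"fingers": 255},{"dx": 0,"dy": 0,"dz": 0.4,"yaw": 0,"fingers": 255},{"dx": 0,"dy": 0,"dz": 0,"yaw": 0,"fingers": 255}])

```text
clock: 21.93
ee_pos: [0.4423, -0.0014, 0.1569]
orientation: [-2.219, -2.219, 0.002]
contact_force: [-6.1, 5.1, 2.3]
opening: 0.132
finger_force: 10.0
```

Call:
servo_tool(targets=[{"dx": 0,"dy": 0,"dz": 0.2,"yaw": 0,"fingers": 180},{"dx": 0,"dy": 0,"dz": 0,"yaw": 0,"fingers": 180},{"dx": 0,"dy": 0,"dz": 0,"yaw": 0,"fingers": 180},{"dx": 0,"dy": 0,"dz": 0,"yaw": 0,"fingers": 180},{"dx": 0,"dy": 0,"dz": 0,"yaw": 0,"fingers": 180}])

```text
clock: 22.35
ee_pos: [0.443, -0.0021, 0.1555]
orientation: [2.221, 2.221, 0.0]
contact_force: [-0.6, -0.1, -0.2]
opening: 0.294
finger_force: 0.0
```

Call:
servo_tool(targets=[{"dx": 0,"dy": 0,"dz": 0,"yaw": 0,"fingers": 180},{"dx": 0,"dy": 0,"dz": 0,"yaw": 0,"fingers": 180},{"dx": 0,"dy": 0,"dz": 0,"yaw": 0,"fingers": 180},{"dx": 0,"dy": 0,"dz": 0,"yaw": 0,"fingers": 180},{"dx": 0,"dy": 0,"dz": 0,"yaw": 0,"fingers": 180}])

```text
clock: 22.77
ee_pos: [0.4428, -0.0019, 0.1553]
orientation: [2.221, 2.221, 0.0]
contact_force: [0.3, -0.5, 0.1]
opening: 0.294
finger_force: 0.0
```

Run:
```python
from h import *
s,R=state()
f=env.grab_frame('wrist');save(f,'w10')
g=env.grab_frame('scene');save(g,'s10')
a=cv2.resize(cv2.imread('pics/w10.png'),(480,300));b=cv2.resize(cv2.imread('pics/s10.png')[120:270,220:460],(480,300),interpolation=cv2.INTER_CUBIC)
cv2.imwrite('pics/c10.png',np.vstack([a,b]))
```

```text
t22.8 tcp [ 0.4428 -0.0019  0.1553] x [-0.  1. -0.] y [1. 0. 0.] F [ 0.3 -0.5  0.1] op 0.294 q6 [-0.27  0.22  1.85 -0.    1.07 -0.27]
```

View pics/c10.png

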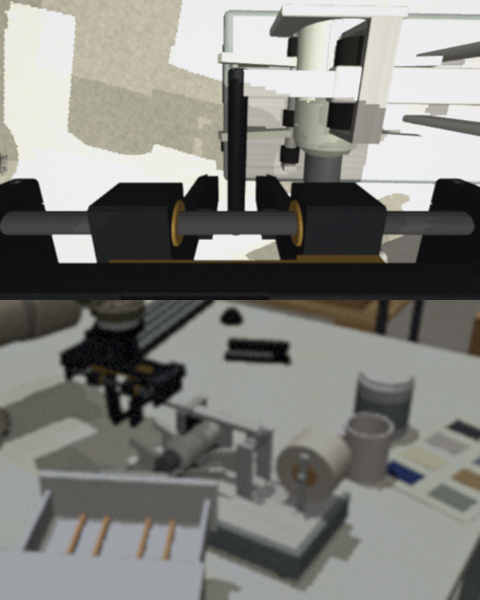

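Call:
servo_tool(targets=[{"dx": 0,"dy": -0.1,"dz": 0.4,"yaw": 0,"fingers": 180},{"dx": 0,"dy": 0,"dz": 0,"yaw": 0,"fingers": 255},{"dx": 0,"dy": 0,"dz": 0,"yaw": 0,"fingers": 255},{"dx": 0,"dy": 0,"dz": 0,"yaw": 0,"fingers": 255},{"dx": 0,"dy": 0,"dz": 0,"yaw": 0,"fingers": 255}], squeeze=10)

```text
clock: 23.28
ee_pos: [0.4422, -0.0019, 0.1514]
orientation: [2.221, 2.221, 0.002]
contact_force: [3.9, 0.6, -1.9]
opening: 0.131
finger_force: 9.9
```

Call:
servo_tool(targets=[{"dx": 0,"dy": 0.4,"dz": -2.3,"yaw": 0,"fingers": 255},{"dx": 0,"dy": 0.9,"dz": -2.9,"yaw": 0,"fingers": 255},{"dx": 0,"dy": 1.35,"dz": -2.75,"yaw": 0,"fingers": 255},{"dx": 0,"dy": 1.75,"dz": -2.5,"yaw": 0,"fingers": 255},{"dx": 0,"dy": 0,"dz": 0,"yaw": 0,"fingers": 255}])

```text
clock: 23.7
ee_pos: [0.4906, -0.0024, 0.2586]
orientation: [2.216, 2.215, 0.012]
contact_force: [21.4, -1.4, -20.0]
opening: 0.161
finger_force: 10.6
```

Call:
servo_tool(targets=[{"dx": 0,"dy": 2.1,"dz": -2.2,"yaw": 0,"fingers": 255},{"dx": 0,"dy": 2.45,"dz": -1.8,"yaw": 0,"fingers": 255},{"dx": 0,"dy": 2.7,"dz": -1.4,"yaw": 0,"fingers": 255},{"dx": 0,"dy": 2.9,"dz": -1.0,"yaw": 0,"fingers": 255},{"dx": 0,"dy": 0,"dz": 0,"yaw": 0,"fingers": 255}])

```text
clock: 24.12
ee_pos: [0.5906, -0.0027, 0.3212]
orientation: [2.22, 2.219, 0.002]
contact_force: [-2.6, -2.3, 10.9]
opening: 0.133
finger_force: 10.0
```

Call:
servo_tool(targets=[{"dx": 0,"dy": 3.0,"dz": -0.5,"yaw": 0,"fingers": 255},{"dx": 0,"dy": 3.0,"dz": 0,"yaw": 0,"fingers": 255},{"dx": 0,"dy": 2.3,"dz": 0.3,"yaw": 0,"fingers": 255},{"dx": 0,"dy": 0,"dz": 0,"yaw": 0,"fingers": 255}])

```text
clock: 24.45
ee_pos: [0.673, -0.0028, 0.3199]
orientation: [2.222, 2.22, -0.001]
contact_force: [0.6, -3.4, -1.6]
opening: 0.132
finger_force: 10.0
```

Call:
servo_tool(targets=[{"dx": 0,"dy": 0,"dz": 0,"yaw": 0,"fingers": 150},{"dx": 0,"dy": 0,"dz": 0,"yaw": 0,"fingers": 150},{"dx": 0,"dy": 0,"dz": 0,"yaw": 0,"fingers": 150},{"dx": 0,"dy": 0,"dz": -2.5,"yaw": 0,"fingers": 150},{"dx": 0,"dy": 0,"dz": -2.5,"yaw": 0,"fingers": 150}])

```text
clock: 24.87
ee_pos: [0.6692, -0.0017, 0.3719]
orientation: [-2.219, -2.22, 0.003]
contact_force: [0.3, 0.5, -0.0]
opening: 0.409
finger_force: 0.0
```

Call:
servo_tool(targets=[{"dx": 0,"dy": -3.8,"dz": 0,"yaw": 0,"fingers": 150},{"dx": 0,"dy": -3.8,"dz": 0,"yaw": 0,"fingers": 150},{"dx": 0,"dy": -3.8,"dz": 0,"yaw": 0,"fingers": 150},{"dx": 0,"dy": -3.8,"dz": 0,"yaw": 0,"fingers": 150},{"dx": 0,"dy": 0,"dz": 4,"yaw": 0,"fingers": 150}])

```text
clock: 25.28
ee_pos: [0.5183, -0.0015, 0.3403]
orientation: [2.211, 2.213, 0.013]
contact_force: [2.4, -0.1, 0.9]
opening: 0.41
finger_force: 0.0
```

Call:
servo_tool(targets=[{"dx": -0.4,"dy": 0,"dz": 4,"yaw": 0,"fingers": 150},{"dx": 0,"dy": 0,"dz": 4,"yaw": 0,"fingers": 150},{"dx": 0,"dy": 0,"dz": 0,"yaw": 0,"fingers": 150},{"dx": 0,"dy": 0,"dz": 0,"yaw": 0,"fingers": 150}])

```text
clock: 25.62
ee_pos: [0.5208, -0.0058, 0.2524]
orientation: [-2.22, -2.22, 0.002]
contact_force: [0.0, -0.2, 1.1]
opening: 0.411
finger_force: 0.0
```

Run:
```python
from h import *
s,R=state()
f=env.grab_frame('wrist');save(f,'w11')
a=cv2.imread('pics/w9.png',0).astype(np.float32);b=cv2.imread('pics/w11.png',0).astype(np.float32)
t=a[30:210,265:375]
r=cv2.matchTemplate(b[0:230,200:440],t,cv2.TM_CCOEFF_NORMED);print(cv2.minMaxLoc(r),'expect (65,30)')
t=a[50:205,285:345]
r=cv2.matchTemplate(b[0:230,200:440],t,cv2.TM_CCOEFF_NORMED);print(cv2.minMaxLoc(r),'expect (85,50)')
t=a[35:80,440:490]
r=cv2.matchTemplate(b[0:230,380:560],t,cv2.TM_CCOEFF_NORMED);print(cv2.minMaxLoc(r),'static expect (60,35)')
```

```text
t25.6 tcp [ 0.5208 -0.0058  0.2524] x [-0.     1.     0.001] y [ 1.     0.    -0.002] F [ 0.  -0.2  1.1] op 0.411 q6 [-0.24  0.29  1.49  0.    1.36 -0.24]
(0.024946540594100952, 0.9889160394668579, (0, 50), (64, 32)) expect (65,30)
(-0.3222055733203888, 0.993107795715332, (0, 75), (84, 52)) expect (85,50)
(-0.7427383661270142, 0.9883497357368469, (105, 100), (58, 38)) static expect (60,35)
```

Call:
servo_tool(targets=[{"dx": 3.6,"dy": -0.2,"dz": 0,"yaw": 0,"fingers": 40},{"dx": 3.6,"dy": 0,"dz": 0,"yaw": 0,"fingers": 40},{"dx": 0,"dy": 0,"dz": 4,"yaw": 0,"fingers": 40},{"dx": 0,"dy": 0,"dz": 4,"yaw": 0,"fingers": 40},{"dx": 0,"dy": 0,"dz": 3,"yaw": 0,"fingers": 40}])

```text
clock: 26.08
ee_pos: [0.5204, 0.0667, 0.1427]
orientation: [2.218, 2.221, 0.004]
contact_force: [-0.6, -0.4, -0.7]
opening: 0.768
finger_force: 0.0
```

Call:
servo_tool(targets=[{"dx": 0,"dy": 0,"dz": 3,"yaw": 0,"fingers": 40},{"dx": 0,"dy": 0,"dz": 1,"yaw": 0,"fingers": 40},{"dx": 0,"dy": 0,"dz": 0,"yaw": 0,"fingers": 40}])

```text
clock: 26.33
ee_pos: [0.5199, 0.066, 0.1023]
orientation: [-2.221, -2.221, 0.001]
contact_force: [-0.5, -0.4, 0.2]
opening: 0.844
finger_force: 0.0
```

Call:
servo_tool(targets=[{"dx": 0,"dy": 0,"dz": 0,"yaw": 0,"fingers": 255},{"dx": 0,"dy": 0,"dz": 0,"yaw": 0,"fingers": 255},{"dx": 0,"dy": 0,"dz": 0,"yaw": 0,"fingers": 255},{"dx": 0,"dy": 0,"dz": 0,"yaw": 0,"fingers": 255},{"dx": 0,"dy": 0,"dz": 0,"yaw": 0,"fingers": 255}], squeeze=30)

```text
clock: 26.75
ee_pos: [0.5195, 0.0659, 0.1039]
orientation: [2.221, 2.221, 0.0]
contact_force: [-5.6, -0.8, 8.9]
opening: 0.606
finger_force: 30.0
```

Call:
servo_tool(targets=[{"dx": 0,"dy": -0.1,"dz": 0,"yaw": 0,"fingers": 60},{"dx": 0,"dy": 0,"dz": 0.3,"yaw": 0,"fingers": 60},{"dx": 0,"dy": 0,"dz": 0.3,"yaw": 0,"fingers": 60},{"dx": 0,"dy": 0,"dz": 0,"yaw": 0,"fingers": 60}])

```text
clock: 27.08
ee_pos: [0.5183, 0.066, 0.0956]
orientation: [-2.221, -2.221, 0.0]
contact_force: [0.9, 0.1, -0.2]
opening: 0.766
finger_force: 0.0
```

Call:
servo_tool(targets=[{"dx": 0,"dy": 0,"dz": 0,"yaw": 0,"fingers": 255},{"dx": 0,"dy": 0,"dz": 0,"yaw": 0,"fingers": 255},{"dx": 0,"dy": 0,"dz": 0,"yaw": 0,"fingers": 255},{"dx": 0,"dy": 0,"dz": 0,"yaw": 0,"fingers": 255},{"dx": 0,"dy": 0,"dz": 0,"yaw": 0,"fingers": 255}], squeeze=30)

```text
clock: 27.5
ee_pos: [0.5185, 0.066, 0.096]
orientation: [2.222, 2.221, 0.0]
contact_force: [1.0, -0.3, -1.2]
opening: 0.604
finger_force: 30.0
```

Call:
servo_tool(targets=[{"dx": 0,"dy": 0,"dz": -2.5,"yaw": 0,"fingers": 255},{"dx": 0,"dy": 0,"dz": -4,"yaw": 0,"fingers": 255},{"dx": 0,"dy": 0,"dz": -4,"yaw": 0,"fingers": 255},{"dx": 0,"dy": 0,"dz": -4,"yaw": 0,"fingers": 255},{"dx": 0,"dy": 0,"dz": -1,"yaw": 0,"fingers": 255}])

```text
clock: 27.92
ee_pos: [0.5198, 0.066, 0.257]
orientation: [2.216, 2.217, 0.009]
contact_force: [0.7, -0.2, -1.2]
opening: 0.605
finger_force: 30.0
```

Call:
servo_tool(targets=[{"dx": -3,"dy": 0,"dz": 0,"yaw": 0,"fingers": 255},{"dx": 0,"dy": 0,"dz": 0,"yaw": -0.1125,"fingers": 255},{"dx": 0,"dy": 0,"dz": 0,"yaw": -0.1125,"fingers": 255},{"dx": 0,"dy": 0,"dz": 0,"yaw": -0.1125,"fingers": 255},{"dx": 0,"dy": 0,"dz": 0,"yaw": -0.1125,"fingers": 255}])

```text
clock: 28.33
ee_pos: [0.518, 0.0359, 0.2499]
orientation: [-1.662, -2.664, 0.001]
contact_force: [-0.8, 0.4, -2.6]
opening: 0.602
finger_force: 30.0
```

Call:
servo_tool(targets=[{"dx": -3,"dy": -1.5,"dz": 0,"yaw": 0,"fingers": 255},{"dx": -3.4,"dy": -1.5,"dz": 0,"yaw": 0,"fingers": 255},{"dx": -3.4,"dy": -1.5,"dz": 0,"yaw": 0,"fingers": 255},{"dx": -3.4,"dy": -1.5,"dz": 0,"yaw": 0,"fingers": 255},{"dx": -3.4,"dy": -1.5,"dz": 0,"yaw": 0,"fingers": 255}])

```text
clock: 28.75
ee_pos: [0.5225, -0.1476, 0.25]
orientation: [-1.669, -2.66, 0.0]
contact_force: [0.1, -0.2, -2.3]
opening: 0.601
finger_force: 30.0
```

Run:
```python
from h import *
s,R=state()
T=np.array([.539,-.223,.122]);print(np.round(100*R.T@(T-s['ee_pos']),2))
f=env.grab_frame('wrist');save(f,'w12')
for n,p in dict(bar=(.5265,-.0917,.138),front=(.5896-.435*.098,-.222+.9*.098,.168)).items(): print(n,px(f,p))
```

```text
t28.8 tcp [ 0.5225 -0.1476  0.25  ] x [-0.435  0.9    0.001] y [ 0.9    0.435 -0.001] F [ 0.1 -0.2 -2.3] op 0.601 q6 [-0.49  0.35  1.42  0.    1.37 -0.94]
[-7.52 -1.78 12.79]
bar [347.90822783 142.72275981]
front [350.26750256 205.01425503]
```

Continue to above the bay; then take the last view.

Call:
servo_tool(targets=[{"dx": -3.0,"dy": -0.9,"dz": 0,"yaw": 0,"fingers": 255},{"dx": -3.0,"dy": -0.6,"dz": 0,"yaw": 0,"fingers": 255},{"dx": -1.2,"dy": 0,"dz": 0,"yaw": 0,"fingers": 255},{"dx": 0,"dy": 0,"dz": 0,"yaw": 0,"fingers": 255},{"dx": 0,"dy": 0,"dz": 0,"yaw": 0,"fingers": 255}])

```text
clock: 29.22
ee_pos: [0.5406, -0.2172, 0.2498]
orientation: [-1.669, -2.659, -0.0]
contact_force: [-0.3, 0.4, -2.6]
opening: 0.608
finger_force: 30.0
```

Run:
```python
from h import *
s,R=state()
T=np.array([.539,-.223,.122]);print(np.round(100*R.T@(T-s['ee_pos']),2))
f=env.grab_frame('wrist');save(f,'w13')
c=np.array([.5896,-.222,0]);i=np.array([.435,-.9,0]);l=np.array([.9,.435,0])
for n,(a,b,z) in dict(bar=(-.145,0,.138),flw=(-.092,.107,.168),frw=(-.092,-.107,.168),ribs=(-.08,-.046,.109)).items(): print(n,px(f,c+a*i+b*l+[0,0,z]).round())
g=env.grab_frame('top');save(g,'t13')
a=cv2.resize(cv2.imread('pics/w13.png'),(480,300));b=cv2.resize(cv2.imread('pics/t13.png')[130:280,270:510],(480,300),interpolation=cv2.INTER_CUBIC)
cv2.imwrite('pics/c13.png',np.vstack([a,b]))
```

```text
t29.2 tcp [ 0.5406 -0.2172  0.2498] x [-0.434  0.901  0.002] y [ 0.901  0.434 -0.001] F [-0.3  0.4 -2.6] op 0.608 q6 [-0.58  0.44  1.29  0.    1.41 -1.03]
[-0.48 -0.38 12.78]
bar [368.  52.]
flw [516. 121.]
frw [228. 122.]
ribs [311. 134.]
```

View pics/c13.png

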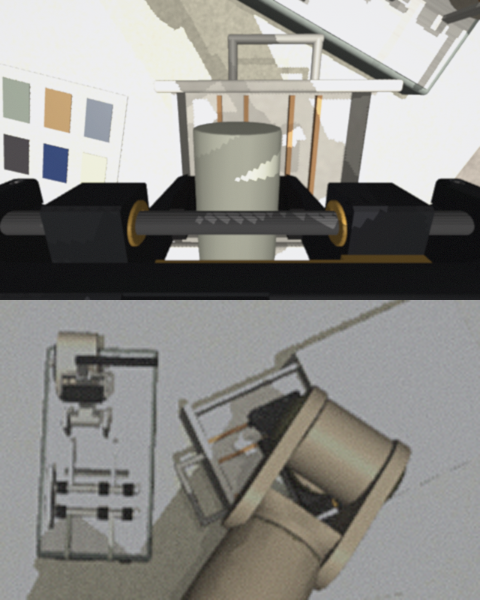

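Call:
servo_tool(targets=[{"dx": -0.5,"dy": -0.4,"dz": 2,"yaw": 0,"fingers": 255},{"dx": 0,"dy": 0,"dz": 3.5,"yaw": 0,"fingers": 255},{"dx": 0,"dy": 0,"dz": 3.5,"yaw": 0,"fingers": 255},{"dx": 0,"dy": 0,"dz": 2.5,"yaw": 0,"fingers": 255},{"dx": 0,"dy": 0,"dz": 0,"yaw": 0,"fingers": 255}])

```text
clock: 29.73
ee_pos: [0.5373, -0.2212, 0.1312]
orientation: [-1.663, -2.654, -0.001]
contact_force: [-1.1, 0.2, -3.7]
opening: 0.606
finger_force: 30.0
```

Call:
servo_tool(targets=[{"dx": 0,"dy": 0,"dz": 0.5,"yaw": 0,"fingers": 255},{"dx": 0,"dy": 0,"dz": 0.3,"yaw": 0,"fingers": 255},{"dx": 0,"dy": 0,"dz": 0,"yaw": 0,"fingers": 255}])

```text
clock: 29.98
ee_pos: [0.54, -0.2237, 0.1293]
orientation: [1.668, 2.66, -0.0]
contact_force: [-0.7, 0.1, -3.3]
opening: 0.608
finger_force: 30.0
```

Call:
servo_tool(targets=[{"dx": 0,"dy": 0,"dz": 0.2,"yaw": 0,"fingers": 255},{"dx": 0,"dy": 0,"dz": 0,"yaw": 0,"fingers": 255}])

```text
clock: 30.15
ee_pos: [0.5398, -0.2238, 0.1268]
orientation: [1.669, 2.66, -0.0]
contact_force: [-0.2, 0.1, -3.3]
opening: 0.605
finger_force: 30.0
```

Call:
servo_tool(targets=[{"dx": 0,"dy": 0,"dz": 0.3,"yaw": 0,"fingers": 255},{"dx": 0,"dy": 0,"dz": 0,"yaw": 0,"fingers": 255}])

```text
clock: 30.32
ee_pos: [0.5394, -0.2236, 0.1229]
orientation: [-1.67, -2.661, -0.0]
contact_force: [-0.1, -0.5, -3.3]
opening: 0.608
finger_force: 30.0
```

Call:
servo_tool(targets=[{"dx": 0,"dy": 0,"dz": 0.2,"yaw": 0,"fingers": 255},{"dx": 0,"dy": 0,"dz": 0,"yaw": 0,"fingers": 255}])

```text
clock: 30.48
ee_pos: [0.5398, -0.2241, 0.1219]
orientation: [1.669, 2.66, -0.0]
contact_force: [-0.4, 0.1, 3.3]
opening: 0.603
finger_force: 30.0
```

Call:
servo_tool(targets=[{"dx": 0,"dy": 0,"dz": 0,"yaw": 0,"fingers": 66},{"dx": 0,"dy": 0,"dz": 0,"yaw": 0,"fingers": 66},{"dx": 0,"dy": 0,"dz": 0,"yaw": 0,"fingers": 66},{"dx": 0,"dy": 0,"dz": -2,"yaw": 0,"fingers": 66},{"dx": 0,"dy": 0,"dz": -3,"yaw": 0,"fingers": 66}])

```text
clock: 30.9
ee_pos: [0.5384, -0.223, 0.1691]
orientation: [-1.667, -2.656, -0.0]
contact_force: [0.9, 0.2, 0.5]
opening: 0.743
finger_force: 0.0
```

Call:
servo_tool(targets=[{"dx": 0,"dy": 0,"dz": -4,"yaw": 0,"fingers": 66},{"dx": 0,"dy": 0,"dz": -4,"yaw": 0,"fingers": 150},{"dx": 3.1,"dy": 1.15,"dz": 0,"yaw": 0,"fingers": 150},{"dx": 3.1,"dy": 1.15,"dz": 0,"yaw": 0,"fingers": 150},{"dx": 3.1,"dy": 1.15,"dz": 0,"yaw": 0,"fingers": 150}])

```text
clock: 31.32
ee_pos: [0.5298, -0.124, 0.2514]
orientation: [1.671, 2.659, 0.0]
contact_force: [-0.0, -0.4, -0.3]
opening: 0.462
finger_force: 0.0
```

Call:
servo_tool(targets=[{"dx": 3.1,"dy": 1.15,"dz": 0,"yaw": 0,"fingers": 150},{"dx": 0,"dy": 0,"dz": 0,"yaw": 0.12,"fingers": 150},{"dx": 0,"dy": 0,"dz": 0,"yaw": 0.12,"fingers": 150},{"dx": 0,"dy": 0,"dz": 0,"yaw": 0.12,"fingers": 150},{"dx": 0,"dy": 0,"dz": 0,"yaw": 0.12,"fingers": 150}])

```text
clock: 31.73
ee_pos: [0.527, -0.0917, 0.2511]
orientation: [2.26, 2.182, 0.0]
contact_force: [-0.1, -0.6, -0.7]
opening: 0.412
finger_force: 0.0
```

Call:
servo_tool(targets=[{"dx": 0,"dy": 0,"dz": 0,"yaw": 0.12,"fingers": 150},{"dx": 0,"dy": 0,"dz": 0,"yaw": 0.12,"fingers": 150},{"dx": 0,"dy": 0,"dz": 0,"yaw": 0.12,"fingers": 150},{"dx": 0,"dy": 0,"dz": 0,"yaw": 0.12,"fingers": 150},{"dx": 0,"dy": 0,"dz": 0,"yaw": 0.12,"fingers": 150}])

```text
clock: 32.15
ee_pos: [0.527, -0.092, 0.251]
orientation: [-2.805, -1.416, -0.0]
contact_force: [0.1, -0.2, 0.2]
opening: 0.413
finger_force: 0.0
```

Call:
servo_tool(targets=[{"dx": 0,"dy": 0,"dz": 0,"yaw": 0.12,"fingers": 150},{"dx": 0,"dy": 0,"dz": 0,"yaw": 0.12,"fingers": 150},{"dx": 0,"dy": 0,"dz": 0,"yaw": 0.12,"fingers": 150},{"dx": 0,"dy": 0,"dz": 0,"yaw": 0.12,"fingers": 150},{"dx": 0,"dy": 0,"dz": 0,"yaw": 0,"fingers": 150}])

```text
clock: 32.57
ee_pos: [0.527, -0.092, 0.251]
orientation: [-3.06, -0.711, -0.0]
contact_force: [0.3, 0.5, -0.1]
opening: 0.411
finger_force: 0.0
```

Run:
```python
from h import *
s,R=state()
T=np.array([.5265,-.0917,.125]);print(np.round(100*R.T@(T-s['ee_pos']),2))
g=env.grab_frame('top');save(g,'t14')
for l in ['bottleA_mid','bottleA_cap','press_grip','drawer_pull']: print(l,[(np.round(a['location']).tolist(),round(a['p'],2)) for a in env.search_frame(g,l)])
print(px(g,(.548,-.242,.15)))
```

```text
t32.6 tcp [ 0.527 -0.092  0.251] x [0.898 0.441 0.   ] y [ 0.441 -0.898  0.   ] F [ 0.3  0.5 -0.1] op 0.411 q6 [-0.39  0.33  1.45  0.    1.37  0.72]
[-0.03 -0.05 12.6 ]
bottleA_mid [([421.0, 217.0], 0.69), ([201.0, 169.0], 0.41), ([248.0, 164.0], 0.15)]
bottleA_cap [([422.0, 220.0], 0.83)]
press_grip [([316.0, 173.0], 0.89)]
drawer_pull [([421.0, 218.0], 0.65), ([420.0, 196.0], 0.62)]
[416.28827084 219.5211416 ]
```

Call:
servo_tool(targets=[{"dx": 0,"dy": 0,"dz": 4,"yaw": 0,"fingers": 150},{"dx": 0,"dy": 0,"dz": 4,"yaw": 0,"fingers": 150},{"dx": 0,"dy": 0,"dz": 3,"yaw": 0,"fingers": 150},{"dx": 0,"dy": 0,"dz": 1.4,"yaw": 0,"fingers": 150},{"dx": 0,"dy": 0,"dz": 0,"yaw": 0,"fingers": 150}])

```text
clock: 33.23
ee_pos: [0.5254, -0.0914, 0.1239]
orientation: [-3.055, -0.719, 0.008]
contact_force: [-0.4, 0.9, -0.3]
opening: 0.417
finger_force: 0.0
```

Call:
servo_tool(targets=[{"dx": 0,"dy": 0,"dz": 0,"yaw": 0,"fingers": 255},{"dx": 0,"dy": 0,"dz": 0,"yaw": 0,"fingers": 255},{"dx": 0,"dy": 0,"dz": 0,"yaw": 0,"fingers": 255},{"dx": 0,"dy": 0,"dz": 0,"yaw": 0,"fingers": 255},{"dx": 0,"dy": 0,"dz": 0,"yaw": 0,"fingers": 255}], squeeze=25)

```text
clock: 33.65
ee_pos: [0.5274, -0.0922, 0.1281]
orientation: [3.057, 0.717, 0.003]
contact_force: [0.0, 0.9, 4.4]
opening: 0.105
finger_force: 25.0
```

Call:
servo_tool(targets=[{"dx": 0,"dy": 0.7,"dz": 0,"yaw": 0,"fingers": 255},{"dx": 0,"dy": 1.2,"dz": 0,"yaw": 0,"fingers": 255},{"dx": 0,"dy": 1.5,"dz": 0,"yaw": 0,"fingers": 255},{"dx": 0,"dy": 1.5,"dz": 0,"yaw": 0,"fingers": 255},{"dx": 0,"dy": 1.5,"dz": 0,"yaw": 0,"fingers": 255}])

```text
clock: 34.07
ee_pos: [0.5557, -0.1502, 0.1281]
orientation: [3.058, 0.718, 0.0]
contact_force: [-3.7, 1.7, 6.6]
opening: 0.102
finger_force: 25.0
```

Call:
servo_tool(targets=[{"dx": 0,"dy": 1.5,"dz": 0,"yaw": 0,"fingers": 255},{"dx": 0,"dy": 1.5,"dz": 0,"yaw": 0,"fingers": 255},{"dx": 0,"dy": 1.5,"dz": 0,"yaw": 0,"fingers": 255},{"dx": 0,"dy": 1.5,"dz": 0,"yaw": 0,"fingers": 255},{"dx": 0,"dy": 1.5,"dz": 0,"yaw": 0,"fingers": 255}])

```text
clock: 34.48
ee_pos: [0.5886, -0.2178, 0.1281]
orientation: [3.058, 0.717, -0.002]
contact_force: [-6.0, -1.4, 7.4]
opening: 0.103
finger_force: 25.0
```

Call:
servo_tool(targets=[{"dx": 0,"dy": 1.0,"dz": 0,"yaw": 0,"fingers": 255},{"dx": 0,"dy": 0.7,"dz": 0,"yaw": 0,"fingers": 255},{"dx": 0,"dy": 0,"dz": 0,"yaw": 0,"fingers": 255},{"dx": 0,"dy": 0,"dz": 0,"yaw": 0,"fingers": 255}])

```text
clock: 34.82
ee_pos: [0.5962, -0.2335, 0.1281]
orientation: [3.056, 0.716, -0.0]
contact_force: [-4.5, -4.3, 6.1]
opening: 0.102
finger_force: 25.0
```

Call:
servo_tool(targets=[{"dx": 0,"dy": 0.4,"dz": 0,"yaw": 0,"fingers": 255},{"dx": 0,"dy": 0.4,"dz": 0,"yaw": 0,"fingers": 255},{"dx": 0,"dy": 0.4,"dz": 0,"yaw": 0,"fingers": 255},{"dx": 0,"dy": 0,"dz": 0,"yaw": 0,"fingers": 255}])

```text
clock: 35.15
ee_pos: [0.6014, -0.2442, 0.1281]
orientation: [3.057, 0.716, -0.001]
contact_force: [-5.1, -4.9, 4.3]
opening: 0.101
finger_force: 25.0
```

Call:
servo_tool(targets=[{"dx": 0,"dy": 0.3,"dz": 0,"yaw": 0,"fingers": 255},{"dx": 0,"dy": 0,"dz": 0,"yaw": 0,"fingers": 255}])

```text
clock: 35.32
ee_pos: [0.6015, -0.2445, 0.128]
orientation: [-3.055, -0.717, 0.006]
contact_force: [-13.4, 6.7, 10.7]
opening: 0.103
finger_force: 25.0
```

Call:
servo_tool(targets=[{"dx": 0,"dy": 0.2,"dz": 0,"yaw": 0,"fingers": 255},{"dx": 0,"dy": 0,"dz": 0,"yaw": 0,"fingers": 255}])

```text
clock: 35.48
ee_pos: [0.6016, -0.2446, 0.128]
orientation: [-3.051, -0.717, 0.009]
contact_force: [-19.5, 14.3, 15.5]
opening: 0.104
finger_force: 25.0
```

Call:
servo_tool(targets=[{"dx": 0,"dy": -0.4,"dz": 0,"yaw": 0,"fingers": 150},{"dx": 0,"dy": 0,"dz": 0,"yaw": 0,"fingers": 150},{"dx": 0,"dy": 0,"dz": 0,"yaw": 0,"fingers": 150},{"dx": 0,"dy": 0,"dz": -3,"yaw": 0,"fingers": 150},{"dx": 0,"dy": 0,"dz": -4,"yaw": 0,"fingers": 150}])

```text
clock: 35.9
ee_pos: [0.601, -0.2431, 0.1945]
orientation: [-3.054, -0.716, 0.008]
contact_force: [1.0, -0.3, 0.8]
opening: 0.411
finger_force: 0.0
```

Call:
servo_tool(targets=[{"dx": 0,"dy": 0,"dz": -4,"yaw": 0,"fingers": 150},{"dx": -4,"dy": 0,"dz": 0,"yaw": 0,"fingers": 150},{"dx": -4,"dy": 0,"dz": 0,"yaw": 0,"fingers": 150},{"dx": -4,"dy": 0,"dz": 0,"yaw": 0,"fingers": 150},{"dx": 0,"dy": 0,"dz": 0,"yaw": 0,"fingers": 150}])

```text
clock: 36.32
ee_pos: [0.4904, -0.2995, 0.2373]
orientation: [3.06, 0.711, -0.002]
contact_force: [-0.3, 0.0, -0.6]
opening: 0.41
finger_force: 0.0
```

Run:
```python
from h import *
s,R=state()
f=env.grab_frame('wrist');g=env.grab_frame('top');save(g,'t15')
a=cv2.imread('pics/t4.png',0)[140:200,285:355];b=cv2.imread('pics/t15.png',0)[130:210,275:365]
print(cv2.minMaxLoc(cv2.matchTemplate(b,a,cv2.TM_CCOEFF_NORMED)),'expect (10,10)')
print([(a['location'],a['p']) for a in env.search_frame(f,'drawer_pull')])
# bar row scan in wrist: predicted shut position
c=np.array([.5265,-.0917,0])+.1695*np.array([.435,-.9,0])
print('bar pred',px(f,c+[0,0,.138]), px(f,np.array([.6644,-.2734,.18])))
im=np.array(f['color']).mean(2);u,v=px(f,c+[0,0,.138]).round().astype(int)
print(im[v,u-20:u+110:2].round().astype(int))
```

```text
t36.3 tcp [ 0.4904 -0.2995  0.2373] x [ 0.898  0.441 -0.002] y [ 0.441 -0.898  0.   ] F [-0.3  0.  -0.6] op 0.41 q6 [-0.75  0.42  1.34 -0.    1.37  0.36]
(0.043303482234478, 0.9948349595069885, (20, 20), (10, 10)) expect (10,10)
[([374.5, 94.4], 0.9)]
bar pred [314.75495176  42.52108842] [409.63833069 -62.00479612]
[239 239 239 238 238 239 237 154 112 131 145 138 119 143 230 228 199 181
 181 181 182 174 127 123 149 129 147 182 174 105  78  80  78 100  95  80
  78  80  83  79  80  78 113 167 187 193 193 191 191 189 164 163 126  94
 148 174 189 191 192 193 194 194 194 195 192]
```

```bash
python3 -c "
from workcell import env
print(env.job_done())"
```

```text
the job is handed in; nothing more can be done
None
```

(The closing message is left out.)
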